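# Pack the closed sample jars and snap the case shut

## Robot

A 7-joint arm with a two-finger parallel gripper is mounted at the origin on the work surface. World frame = base frame: x ahead of the robot, y to its left, z up, the work surface at z = 0. Lengths are in m, angles in rad, forces in N, time in s.
With the tool pointing down it reaches from about 0.4 to 0.85 m from the base axis. Payload 10.4 kg.
Tool frame: the origin (TCP) lies midway between the tips of the shut fingers; the grasp point (between the pads) lies 19 mm behind it; x points along the fingers, z is the direction in which the jaws open and shut, and the axes are right-handed (so a half turn about x gives the same grasp; the last joint's range is limited). The gripper opens to 87 mm and grips with 3 to 60 N. Pads are 19 mm wide; open, the fingers measure 117 mm over their backs; the gripper's body (75 mm by 190 mm) begins 51 mm behind the grasp point.
Start: joints at [1.27, 0.332, -0.065, 1.46, 0.022, 1.35, -0.088], TCP at [0.171, -0.601, 0.223] pointing down, gripper open.
Joint ranges: [-2.6, 2.6], [-0.5, 2.12], [-1.47, 1.34], [0.16, 2.42], [-1.27, 4.41], [0.06, 2.06], [-2.6, 2.6]. Speed limits (rad/s): [2.22, 2.22, 2.79, 2.79, 3.14, 3.14, 3.14].

## Interface

Orientations are given as a unit quaternion [w, x, y, z].
In Python, from bench import ctrl gives the robot as it stands.
- The arm moves only by the tool step_arm, never from a script. Its argument "plan" is a list that holds one entry, the list of rows, each a list of 5 numbers: the opening, from 0 (shut) to 1 (fully open), then the shift along the tool's x, y, z as a fraction of full scale, then the turn about the tool's x as a fraction of full scale. A call has exactly 10 rows; each row is the pose to reach, as a shift and turn from the pose commanded when the call began, along the tool's axes at that moment; what a row does not reach only later rows make up. Full scale, the value 1, is 0.1 m for a shift and 30 degrees for a turn. A row lasts 1/10 s, in which the tool goes at most 50 mm and 8.59 degrees, less where a joint would pass 70% of its speed; a pose out of reach is approached as far as the arm can. A call with a number of a shift or a turn outside -1 to 1 is refused whole. A call with a gripper value outside its range is refused whole. The fingers move at their own pace and stop on an object; "force" is the grip in N (left out, the last holds). Time passes only in rows, so rows that repeat a pose let the fingers close, or fill a call up. It gives the time, the measured TCP pose, the force and the opening at its end, in the units of the state.
- ctrl.get_state(): the state, without advancing time (a new reading comes with each control period).
- ctrl.capture(name): name is "side" or "top"; returns a dict with "color" (384x512x3 uint8, red, green, blue), "z_map" (384x512 float32, m along the optical axis (not along the pixel's ray), 0 where there is no reading), "fx", "fy", "cx", "cy" (pixels), "rvec" (rotation vector, rad) and "tvec" (3), from world to camera coordinates, as OpenCV has them. Camera axes: x right, y down, z forward; pixel columns grow to the right and rows downward; lengths in m; the calibration is good to about 2 mm. A picture is of the moment at which its call begins.
- ctrl.hand_in(): hands the job in, once; it reports no verdict.
The state is a dict: "t": time; "joint_positions": joint angles; "dq": joint speeds; "effort": joint torques, N m; "ee_pos": TCP position; "tcp_rot": TCP orientation; "force": force on the tool from outside, world axes, zero at the start; "wrist_torque": the same for the moment, N m; "opening": finger opening in m.
Only numpy, scipy, OpenCV 4.12 (cv2) and the standard library are available. Lean on these libraries where they do the work, as an engineer would, in place of code of your own. Each camera call takes 0.05 s, during which the arm holds its last target.

## Task

Pack the three closed amber sample jars (the ones with white caps) upright in the blue case base: the large one in the big cell and one small jar in each of the two small cells. Leave the two open jars, which have no cap, standing where they are. Once all three are in, put the blue cover over the base and push it down until it snaps fully home; no jar may be tipped over on the way.

Things in the scene. Friction and masses are not known exactly. Their poses are not given: they have to be found in the camera images.
- case_base: Blue case base, fixed, open-topped (mm). Origin: centre of underside; x = long side, z up. Plinth 220 (x) x 112 (y), 16 high; on it a box 192 x 84, walls 4 thick, tops at z 36, dividers z 34, cell floors z 4. Cells, all y -38 to 38: big x -92 to -16 (centre -54), small x -12 to 38 (centre 13), small x 42 to 92 (centre 67). Grey sprung bump on each end wall, 4 out, z 28, snaps into the cover.
- case_cover: Deep blue cover, loose, upright, 200 g, 204 (x) x 96 (y) x 74 high, inside 196 x 88 x 70; lower lip flared to 210 x 102. Grip bar on top: 80 along x, 16 wide, z 74 to 102. Origin: centre of lower edge; x = long side, z up. Goes over the base's walls (2 mm play per side), either way round; 5 to 10 N pushes it past the bumps; home, its lower edge is on the plinth, origin 16 above the base's.
- large_jar: Large amber glass jar, upright, closed with a white screw cap. Body: cylinder of diameter 56, 60 high, with a paper band; cap diameter 48 on top of it, overall height 76. About 160 g. Origin: centre of its underside, z up.
- small_jar_1: Small amber glass jar, upright, closed with a white screw cap. Body: cylinder of diameter 34, 56 high, with a paper band; cap diameter 29 on top of it, overall height 70. About 60 g. Origin: centre of its underside, z up.
- small_jar_2: Small amber glass jar, upright, closed with a white screw cap. Body: cylinder of diameter 34, 56 high, with a paper band; cap diameter 29 on top of it, overall height 70. About 60 g. Origin: centre of its underside, z up. Same as small_jar_1; either may go in either small cell.
- open_large_jar: Look-alike: large amber jar without cap, empty, its mouth (inner diameter 38) open. Body diameter 56, 60 high, neck diameter 44, overall height 74. To be left alone. Origin: centre of its underside.
- open_small_jar: Look-alike: small amber jar without cap, empty, its mouth (inner diameter 21) open. Body diameter 34, 56 high, neck diameter 27, overall height 68. To be left alone. Origin: centre of its underside.

How it is judged:
By the outcome, as a careful person would: the job done as asked, in the order asked, and still so for the second after the job is handed in, with the robot touching nothing.
It also fails if it takes over 112 s, if anything falls off the work surface, if the arm or the gripper's body presses on something with over 40 N, if the wrist force passes 120 N, or if a joint passes its speed limit or range.

## Working session

There is one attempt and no reset: what is moved stays moved. The work goes in short steps, Python scripts to look and compute and a tool call to move; the robot and the scene stay as the last step left them, time stands still between calls to the robot, and variables do not carry over. Pictures are saved under pics/ and viewed, and the job is handed in when it is done.

Besides the shell and the picture viewer there is one more tool, called after "Call:" as name(argument=value, ...) on one line, values as JSON. step_arm: Moves the arm, as the interface text tells. Shift numbers are shares of 0.1 m and turn numbers shares of 30 degrees, none past 1 either way. Its arguments: {"type":"object","properties":{"plan":{"type":"array"},"force":{"type":"number"}},"required":["plan"]}

```bash
mkdir -p pics
cat > h.py <<'E'
import numpy as np, cv2
from bench import ctrl
def cap(n):
    c=ctrl.capture(n); R=cv2.Rodrigues(np.array(c["rvec"],float))[0]; c["R"]=R; return c
def world(c,u,v,z=None):
    """pixel->world using depth or plane z"""
    t=np.array(c["tvec"],float).ravel(); R=c["R"]
    d=np.array([(u-c["cx"])/c["fx"],(v-c["cy"])/c["fy"],1.])
    o=-R.T@t; D=R.T@d
    s=c["z_map"][int(round(v)),int(round(u))] if z is None else (z-o[2])/D[2]
    return o+s*D
def cloud(c):
    v,u=np.mgrid[:384,:512]; Z=c["z_map"]
    P=np.stack([(u-c["cx"])/c["fx"]*Z,(v-c["cy"])/c["fy"]*Z,Z],-1)
    return (P-np.array(c["tvec"],float).ravel())@c["R"]
def save(c,f,box=None,s=1.5):
    im=c["color"][...,::-1]
    if box: u0,v0,u1,v1=box; im=im[v0:v1,u0:u1]
    im=cv2.resize(np.ascontiguousarray(im),None,fx=s,fy=s,interpolation=cv2.INTER_CUBIC); cv2.imwrite(f,im)
E
python3 - <<'E'
from h import *
for n in("side","top"):
    c=cap(n); save(c,f"pics/{n}0.png"); np.save(n+"0.npy",c,allow_pickle=True)
    print(n,-c["R"].T@np.array(c["tvec"]).ravel(),c["R"][2])
s=ctrl.get_state(); print(s)
E
```

```text
side [ 0.42776208 -0.72151868  0.57802575] [ 0.13797932  0.79923968 -0.58495952]
top [ 0.37450677 -0.00977922  1.05771162] [ 1.92647911e-01  1.63483580e-04 -9.81267933e-01]
{'t': 0.1, 'joint_positions': array([ 1.27038816,  0.33279283, -0.06470087,  1.46083894,  0.02158662,
        1.34987938, -0.08847645]), 'dq': array([-0.00021351,  0.0005272 , -0.00109925, -0.00172427,  0.00161923,
       -0.00095253, -0.00089547]), 'effort': array([ 1.51718537e-03, -6.24548721e+01,  2.48041295e-02, -3.90717101e+01,
       -6.12401054e-02,  3.66206118e-02,  3.57162257e-06]), 'ee_pos': array([ 0.17131687, -0.60071699,  0.22185216]), 'tcp_rot': array([ 0.56406769,  0.42619278,  0.56477541, -0.42569483]), 'force': array([-0.13945759, -0.00521842, -0.01705637]), 'wrist_torque': array([-0.01772321,  0.0133902 ,  0.00902254]), 'opening': 0.0867877503220614}
```

View pics/side0.png

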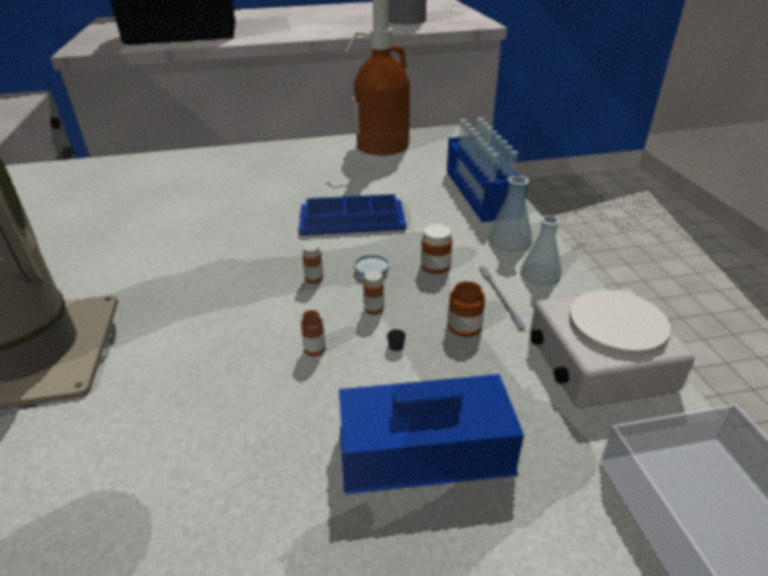

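View pics/top0.png

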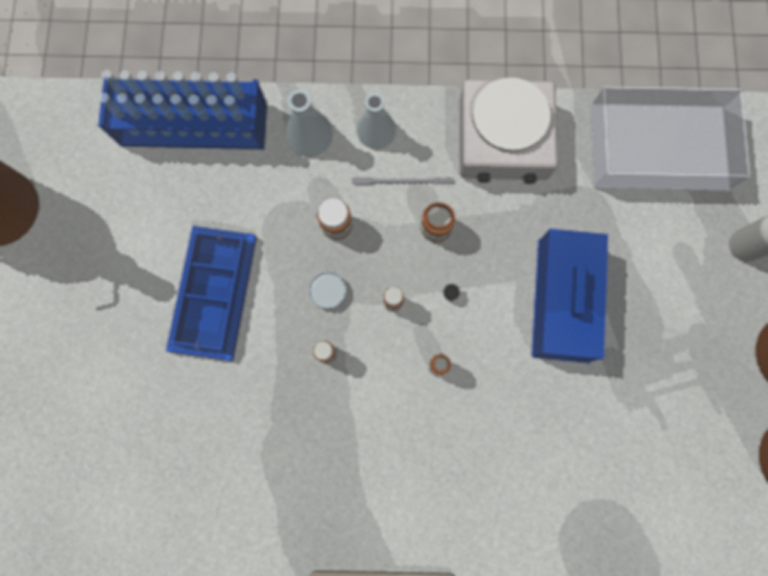

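The side view shows the cover in front at (430,430), with the base behind at (352,215). In the top view the capped jars are at about (334,212) large, (394,298) and (324,351) small. The open jars are at (438,218) and (441,365), the base at (210,295), and the cover at (572,295). Next I'll measure them.

```bash
cat > meas.py <<'E'
from h import *
def rect(P): 
    r=cv2.minAreaRect((P[:,:2]*1000).astype(np.float32)); return r
def blobs(c,names):
    W=cloud(c); out={}
    for k,(u,v,r,z0,z1) in names.items():
        s=W[int(v-r):int(v+r),int(u-r):int(u+r)].reshape(-1,3)
        s=s[(s[:,2]>z0)&(s[:,2]<z1)]
        if len(s)<5: print(k,'none');continue
        (cx,cy),rad=cv2.minEnclosingCircle((s[:,:2]*1000).astype(np.float32))
        print(k,len(s),'mean',s.mean(0).round(4),'circ',round(cx,1),round(cy,1),round(rad,1),'zmax',s[:,2].max().round(4))
E
python3 - <<'E'
from meas import *
c=np.load("top0.npy",allow_pickle=True).item()
W=cloud(c)
f=1/1.5
blobs(c,{'L':(334*f,212*f,17,.068,.09),'OL':(438*f,216*f,17,.066,.09),'s1':(394*f,296*f,13,.062,.09),'s2':(324*f,351*f,13,.062,.09),'os':(441*f,364*f,13,.06,.09)})
hsv=cv2.cvtColor(c["color"],cv2.COLOR_RGB2HSV)
blue=(hsv[...,0]>105)&(hsv[...,0]<130)&(hsv[...,1]>150)
v,u=np.mgrid[:384,:512]
for n,(u0,u1,v0,v1) in {'base':(105,175,145,245),'cover':(345,415,145,245)}.items():
    m=blue&(u>=u0)&(u<u1)&(v>=v0)&(v<v1)
    P=W[m]; h=np.histogram(P[:,2],bins=np.arange(-.01,.12,.004)); print(n,len(P),list(zip((h[1][:-1]*1000).round().astype(int),h[0])))
    for a,b in ((.008,.022),(.027,.045),(.066,.08),(.095,.11)):
        Q=P[(P[:,2]>a)&(P[:,2]<b)]
        if len(Q)>20: print(a,b,len(Q),rect(Q),Q.mean(0).round(4))
E
```

```text
L 295 mean [0.6813 0.0941 0.0764] circ 682.2 94.0 24.5 zmax 0.0828
OL 88 mean [ 0.6803 -0.0802  0.0736] circ 681.3 -80.6 22.3 zmax 0.0806
s1 113 mean [ 0.5461 -0.0079  0.0709] circ 546.8 -8.1 14.4 zmax 0.0755
s2 118 mean [0.456  0.1011 0.0703] circ 456.5 101.8 14.3 zmax 0.0755
os 46 mean [ 0.4393 -0.0853  0.0678] circ 439.0 -84.1 14.8 zmax 0.0738
base 1677 [(np.int64(-10), np.int64(0)), (np.int64(-6), np.int64(0)), (np.int64(-2), np.int64(63)), (np.int64(2), np.int64(646)), (np.int64(6), np.int64(242)), (np.int64(10), np.int64(23)), (np.int64(14), np.int64(203)), (np.int64(18), np.int64(78)), (np.int64(22), np.int64(4)), (np.int64(26), np.int64(16)), (np.int64(30), np.int64(81)), (np.int64(34), np.int64(246)), (np.int64(38), np.int64(72)), (np.int64(42), np.int64(0)), (np.int64(46), np.int64(0)), (np.int64(50), np.int64(0)), (np.int64(54), np.int64(0)), (np.int64(58), np.int64(0)), (np.int64(62), np.int64(0)), (np.int64(66), np.int64(0)), (np.int64(70), np.int64(0)), (np.int64(74), np.int64(0)), (np.int64(78), np.int64(0)), (np.int64(82), np.int64(0)), (np.int64(86), np.int64(0)), (n
[... 1010 characters left out ...]
t64(62), np.int64(7)), (np.int64(66), np.int64(41)), (np.int64(70), np.int64(858)), (np.int64(74), np.int64(1818)), (np.int64(78), np.int64(129)), (np.int64(82), np.int64(15)), (np.int64(86), np.int64(11)), (np.int64(90), np.int64(14)), (np.int64(94), np.int64(21)), (np.int64(98), np.int64(85)), (np.int64(102), np.int64(146)), (np.int64(106), np.int64(5)), (np.int64(110), np.int64(0)), (np.int64(114), np.int64(0))]
0.066 0.08 2829 ((555.5758666992188, -298.4361267089844), (94.60004425048828, 199.82118225097656), 85.65028381347656) [ 0.5524 -0.2963  0.0748]
0.095 0.11 251 ((557.4329833984375, -299.658203125), (17.392349243164062, 79.9342041015625), 85.92078399658203) [ 0.5568 -0.2991  0.1022]
```

Run:
```python
from h import *
c=np.load("top0.npy",allow_pickle=True).item()
save(c,"pics/b0.png",(105,140,180,250),6); save(c,"pics/c0.png",(340,140,420,250),5); save(c,"pics/j0.png",(190,110,320,265),4)
```

```text
(no output)
```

View pics/b0.png

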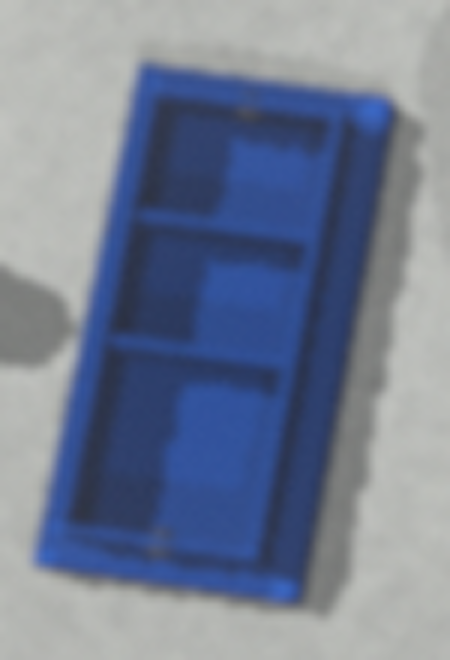

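View pics/c0.png

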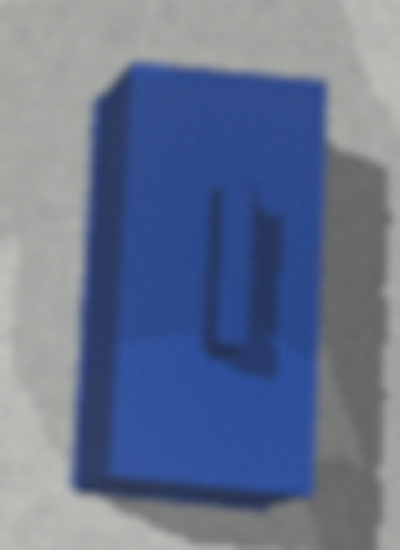

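View pics/j0.png

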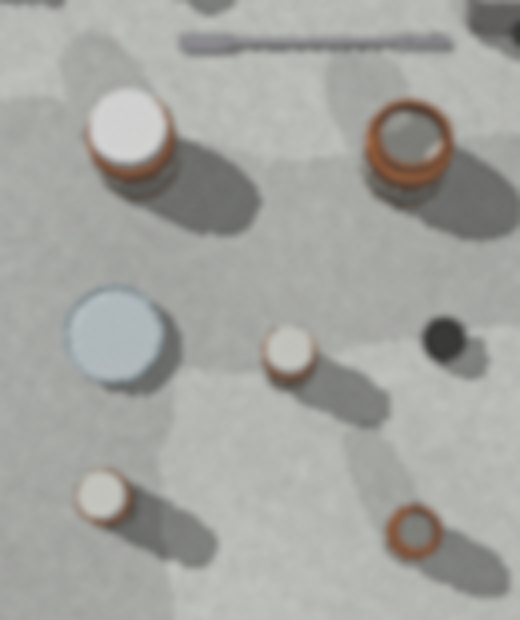

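Run:
```python
from h import *
from scipy.spatial.transform import Rotation as Ro
s=ctrl.get_state(); q=s['tcp_rot']; R=Ro.from_quat([q[1],q[2],q[3],q[0]]).as_matrix(); print(R.round(4))
# overlay base & cover model
def T(x,y,yaw,pts):
    a=np.deg2rad(yaw); M=np.array([[np.cos(a),-np.sin(a),0],[np.sin(a),np.cos(a),0],[0,0,1]]); return pts@M.T+[x,y,0]
def loop(x0,x1,y0,y1,z): return np.array([[x0,y0,z],[x1,y0,z],[x1,y1,z],[x0,y1,z]])/1000
base=[loop(-110,110,-56,56,16),loop(-96,96,-42,42,36),loop(-92,-16,-38,38,35),loop(-12,38,-38,38,34),loop(42,92,-38,38,34)]
cov=[loop(-105,105,-51,51,0),loop(-102,102,-48,48,74),loop(-40,40,-8,8,102)]
for n,boxs in (("top",((105,140,180,250,6,'b'),(340,140,420,250,5,'c'))),("side",((190,120,280,165,8,'b'),(215,245,355,330,5,'c')))):
    c=np.load(n+"0.npy",allow_pickle=True).item()
    for u0,v0,u1,v1,k,w in boxs:
        im=cv2.resize(np.ascontiguousarray(c["color"][v0:v1,u0:u1,::-1]),None,fx=k,fy=k,interpolation=cv2.INTER_CUBIC)
        im=cv2.convertScaleAbs(im,alpha=1.7)
        K=np.array([[c["fx"],0,c["cx"]],[0,c["fy"],c["cy"]],[0,0,1]])
        for L in (base if w=='b' else cov):
            P=T(.5564,.3014,-6.87,L) if w=='b' else T(.5565,-.299,-4.2,L)
            p=cv2.projectPoints(P,np.array(c["rvec"],float),np.array(c["tvec"],float),K,None)[0].reshape(-1,2)
            p=((p-[u0,v0]+.5)*k)
            cv2.polylines(im,[np.round(p*16).astype(int)],True,(0,255,255),1,cv2.LINE_AA,4)
        cv2.imwrite(f"pics/ov_{n}_{w}.png",im)
```

```text
[[-4.000e-04  9.616e-01  2.743e-01]
 [ 1.200e-03  2.743e-01 -9.616e-01]
 [-1.000e+00 -0.000e+00 -1.200e-03]]
```

View pics/ov_top_b.png

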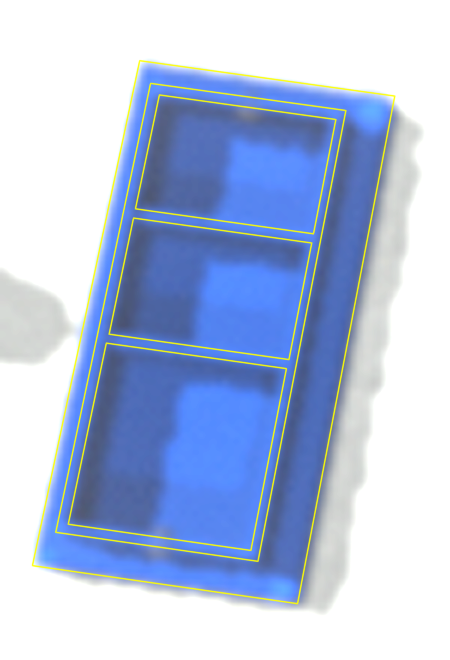

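View pics/ov_top_c.png

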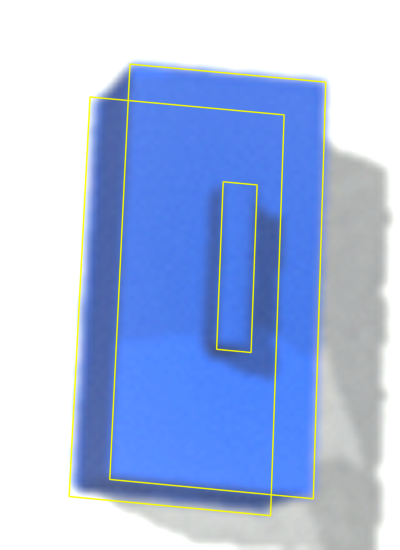

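View pics/ov_side_b.png

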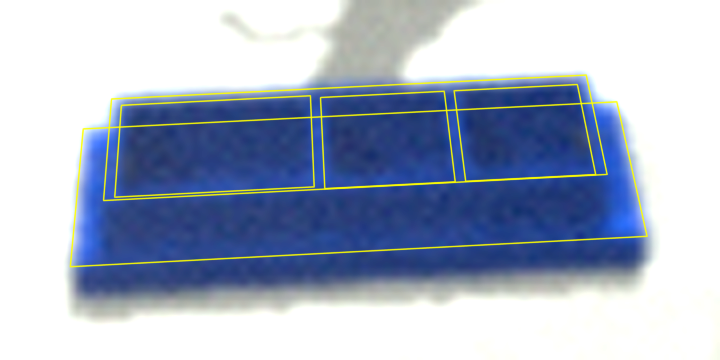

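View pics/ov_side_c.png

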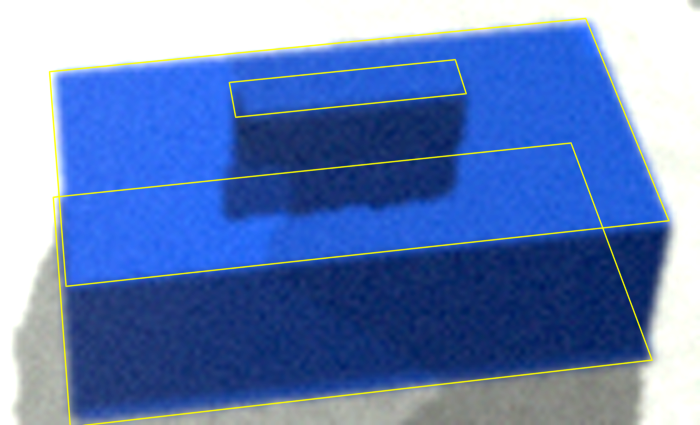

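The overlays of both blue parts fit in both views to within about 2 mm. Base: (0.5564, 0.3014), yaw −6.9°. Cover: (0.5565, −0.299), yaw −4.2°. I'll move towards small jar 1 first.

Call:
step_arm(plan=[[[1,0,0.1,-0.09,0],[1,0,0.2,-0.18,0],[1,0,0.3,-0.27,0],[1,0,0.4,-0.36,0],[1,0,0.5,-0.45,0],[1,0,0.6,-0.54,0],[1,0,0.7,-0.63,0],[1,0,0.8,-0.72,0],[1,0,0.9,-0.81,0],[1,0,1,-0.9,0]]], force=20)

```text
t: 1.1
ee_pos: [0.2435, -0.4862, 0.2226]
tcp_rot: [0.564, 0.426, 0.564, -0.426]
force: [0.0, -0.2, 0.3]
opening: 0.087
```

```bash
cat > go.py <<'E'
import sys
from h import *
from scipy.spatial.transform import Rotation as Ro
def st():
    s=ctrl.get_state(); q=s['tcp_rot']; R=Ro.from_quat([q[1],q[2],q[3],q[0]]).as_matrix(); return s,R
def to(x,y,z,yaw):
    s,R=st(); d=R.T@(np.array([x,y,z])-s['ee_pos']); cy=np.degrees(np.arctan2(R[1,1],R[0,1]))
    print('t',round(s['t'],2),'pos',s['ee_pos'].round(4),'yawY',cy.round(2),'F',s['force'].round(1),'open',round(s['opening'],4))
    print('shift/0.1',(d/.1).round(3),'turn/30',round((cy-yaw)/30,3),'j7',s['joint_positions'][6].round(2))
if __name__=="__main__": to(*map(float,sys.argv[1:5]))
E
python3 go.py .5468 -.0081 .2 -6.87
```

```text
t 1.1 pos [ 0.2435 -0.4862  0.2226] yawY 15.91 F [ 0.  -0.2  0.3] open 0.087
shift/0.1 [ 0.225  4.228 -3.766] turn/30 0.759 j7 -0.29
```

Call:
step_arm(plan=[[[1,0,0.1,-0.09,0],[1,0,0.2,-0.18,0],[1,0,0.3,-0.27,0],[1,0,0.4,-0.36,0],[1,0,0.5,-0.45,0],[1,0,0.6,-0.54,0],[1,0,0.7,-0.63,0],[1,0,0.8,-0.72,0],[1,0,0.9,-0.81,0],[1,0,1,-0.9,0]]])

```text
t: 2.1
ee_pos: [0.315, -0.3721, 0.2226]
tcp_rot: [0.564, 0.426, 0.564, -0.426]
force: [-0.1, 0.1, 0.5]
opening: 0.087
```

Call:
step_arm(plan=[[[1,0,0.1,-0.09,0],[1,0,0.2,-0.18,0],[1,0,0.3,-0.27,0],[1,0,0.4,-0.36,0],[1,0,0.5,-0.45,0],[1,0,0.6,-0.54,0],[1,0,0.7,-0.63,0],[1,0,0.8,-0.72,0],[1,0,0.9,-0.81,0],[1,0,1,-0.9,0]]])

```text
t: 3.1
ee_pos: [0.3865, -0.2582, 0.2226]
tcp_rot: [0.564, 0.426, 0.564, -0.426]
force: [0.3, -0.2, 0.2]
opening: 0.0872
```

Call:
step_arm(plan=[[[1,0,0.1,-0.09,0],[1,0,0.2,-0.18,0],[1,0,0.3,-0.27,0],[1,0,0.4,-0.36,0],[1,0,0.5,-0.45,0],[1,0,0.6,-0.54,0],[1,0,0.7,-0.63,0],[1,0,0.8,-0.72,0],[1,0,0.9,-0.81,0],[1,0,1,-0.9,0]]])

```text
t: 4.1
ee_pos: [0.4579, -0.1442, 0.2225]
tcp_rot: [0.564, 0.426, 0.564, -0.426]
force: [0.4, 0.2, 0.4]
opening: 0.0873
```

Call:
step_arm(plan=[[[1,0,0.1,-0.09,0.1],[1,0,0.2,-0.18,0.2],[1,0,0.3,-0.27,0.3],[1,0,0.4,-0.36,0.4],[1,0,0.5,-0.45,0.5],[1,0,0.6,-0.54,0.6],[1,0,0.7,-0.63,0.7],[1,0,0.8,-0.72,0.76],[1,0,0.9,-0.81,0.76],[1,0,1,-0.9,0.76]]])

```text
t: 5.1
ee_pos: [0.5293, -0.0301, 0.2225]
tcp_rot: [0.469, 0.529, 0.469, -0.529]
force: [0.1, -0.7, -0.4]
opening: 0.087
```

```bash
python3 go.py .5468 -.0081 .13 -6.87
```

```text
t 5.1 pos [ 0.5293 -0.0301  0.2225] yawY -6.88 F [ 0.1 -0.7 -0.4] open 0.087
shift/0.1 [ 0.925  0.148 -0.24 ] turn/30 -0.0 j7 -1.8
```

Call:
step_arm(plan=[[[1,0.1,0.05,-0.08,0],[1,0.2,0.1,-0.16,0],[1,0.3,0.15,-0.24,0],[1,0.4,0.15,-0.24,0],[1,0.5,0.15,-0.24,0],[1,0.6,0.15,-0.24,0],[1,0.7,0.15,-0.24,0],[1,0.8,0.15,-0.24,0],[1,0.9,0.15,-0.24,0],[1,1,0.15,-0.24,0]]])

```text
t: 6.1
ee_pos: [0.5466, -0.0093, 0.1217]
tcp_rot: [-0.469, -0.529, -0.469, 0.529]
force: [0.9, -0.4, -0.5]
opening: 0.087
```

```bash
python3 go.py .5468 -.0081 .035 -6.87;python3 - <<'E'
from h import *
c=cap("top"); save(c,"pics/t1.png",(170,100,330,260),4)
c=cap("side"); save(c,"pics/s1.png",(170,130,350,270),4)
E
```

```text
t 6.1 pos [ 0.5466 -0.0093  0.1217] yawY -6.89 F [ 0.9 -0.4 -0.5] open 0.087
shift/0.1 [ 0.867  0.001 -0.012] turn/30 -0.001 j7 -1.91
```

View pics.

View pics/s1.png

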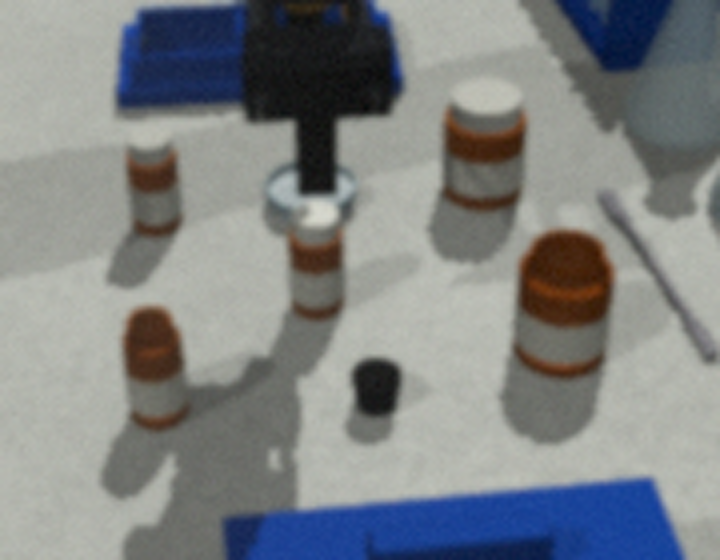

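The gripper stands over small jar 1 at (316,250), with the near finger in line with its cap. Next is the descent and grip.

Call:
step_arm(plan=[[[1,0.1,0,-0.01,0],[1,0.2,0,-0.01,0],[1,0.3,0,-0.01,0],[1,0.4,0,-0.01,0],[1,0.5,0,-0.01,0],[1,0.6,0,-0.01,0],[1,0.7,0,-0.01,0],[1,0.78,0,-0.01,0],[1,0.84,0,-0.01,0],[1,0.865,0,-0.01,0]]])

```text
t: 7.2
ee_pos: [0.5465, -0.0081, 0.0354]
tcp_rot: [-0.469, -0.529, -0.469, 0.529]
force: [0.2, -0.9, 0.1]
opening: 0.0869
```

Call:
step_arm(plan=[[[0.6,0,0,0,0],[0.5,0,0,0,0],[0.4,0,0,0,0],[0.3,0,0,0,0],[0.2,0,0,0,0],[0.2,0,0,0,0],[0.2,0,0,0,0],[0.2,0,0,0,0],[0.2,0,0,0,0],[0.2,0,0,0,0]]], force=20)

```text
t: 8.2
ee_pos: [0.5468, -0.0082, 0.0361]
tcp_rot: [0.469, 0.529, 0.469, -0.529]
force: [-0.6, 0.2, 0.7]
opening: 0.0333
```

```bash
python3 go.py .6229 .2934 .15 -6.87
```

```text
t 8.2 pos [ 0.5468 -0.0082  0.0361] yawY -6.89 F [-0.6  0.2  0.7] open 0.0333
shift/0.1 [-1.139  0.394 -3.086] turn/30 -0.001 j7 -1.97
```

Call:
step_arm(plan=[[[0.2,-0.1,0,0,0],[0.2,-0.2,0,0,0],[0.2,-0.3,0,0,0],[0.2,-0.4,0,0,0],[0.2,-0.5,0,0,0],[0.2,-0.6,0.02,-0.15,0],[0.2,-0.7,0.04,-0.3,0],[0.2,-0.8,0.06,-0.45,0],[0.2,-0.9,0.08,-0.6,0],[0.2,-1,0.1,-0.75,0]]])

```text
t: 9.2
ee_pos: [0.5659, 0.067, 0.1369]
tcp_rot: [0.469, 0.529, 0.469, -0.529]
force: [0.3, -0.5, -0.4]
opening: 0.0336
```

Call:
step_arm(plan=[[[0.2,0,0.01,-0.1,0],[0.2,0,0.02,-0.2,0],[0.2,0,0.03,-0.3,0],[0.2,0,0.04,-0.4,0],[0.2,0,0.05,-0.5,0],[0.2,0,0.06,-0.6,0],[0.2,0,0.07,-0.7,0],[0.2,0,0.08,-0.8,0],[0.2,0,0.09,-0.9,0],[0.2,0,0.1,-1,0]]])

```text
t: 10.2
ee_pos: [0.5877, 0.164, 0.136]
tcp_rot: [-0.469, -0.529, -0.469, 0.529]
force: [0.2, 0.0, -0.4]
opening: 0.0333
```

```bash
python3 go.py .6229 .2934 .13 -6.87;  python3 -c "
from h import *
print(ctrl.get_state()['joint_positions'].round(2))"
```

```text
t 10.2 pos [0.5877 0.164  0.136 ] yawY -6.88 F [ 0.2  0.  -0.4] open 0.0333
shift/0.1 [ 0.06   0.194 -1.327] turn/30 -0.0 j7 -2.24
[ 0.17  0.44 -0.67  1.58  0.29  1.22 -2.24]
```

Call:
step_arm(plan=[[[0.2,0,0.02,-0.1,0],[0.2,0,0.04,-0.2,0],[0.2,0,0.06,-0.3,0],[0.2,0,0.08,-0.4,0],[0.2,0,0.1,-0.5,0],[0.2,0,0.12,-0.6,0],[0.2,0,0.14,-0.7,0],[0.2,0,0.16,-0.8,0],[0.2,0,0.18,-0.9,0],[0.2,0,0.19,-1,0]]])

```text
t: 11.2
ee_pos: [0.6187, 0.2609, 0.136]
tcp_rot: [-0.469, -0.529, -0.469, 0.529]
force: [0.3, -0.1, -1.1]
opening: 0.0334
```

```bash
python3 go.py .6229 .2934 .041 -6.87;  python3 -c "
from h import *
print(ctrl.get_state()['joint_positions'].round(2))"
```

```text
t 11.2 pos [0.6187 0.2609 0.136 ] yawY -6.89 F [ 0.3 -0.1 -1.1] open 0.0334
shift/0.1 [ 0.95   0.002 -0.328] turn/30 -0.001 j7 -2.38
[-0.01  0.57 -0.66  1.4   0.35  1.28 -2.38]
```

Call:
step_arm(plan=[[[0.2,0,0,-0.12,0],[0.2,0,0,-0.24,0],[0.2,0,0,-0.33,0],[0.2,0.1,0,-0.33,0],[0.2,0.2,0,-0.33,0],[0.2,0.3,0,-0.33,0],[0.2,0.38,0,-0.33,0],[0.2,0.45,0,-0.33,0],[0.2,0.5,0,-0.33,0],[0.2,0.5,0,-0.33,0]]])

```text
t: 12.2
ee_pos: [0.6221, 0.2926, 0.0852]
tcp_rot: [-0.469, -0.529, -0.469, 0.53]
force: [-0.5, 0.4, -0.9]
opening: 0.033
```

```bash
python3 go.py .6229 .2934 .041 -6.87
python3 - <<'E'
from h import *
c=cap("top"); save(c,"pics/t2.png",(90,120,200,260),4)
c=cap("side"); save(c,"pics/s2.png",(170,90,350,190),4)
E
```

```text
t 12.2 pos [0.6221 0.2926 0.0852] yawY -6.89 F [-0.5  0.4 -0.9] open 0.033
shift/0.1 [ 0.442  0.007 -0.009] turn/30 -0.001 j7 -2.44
```

View pics/s2.png

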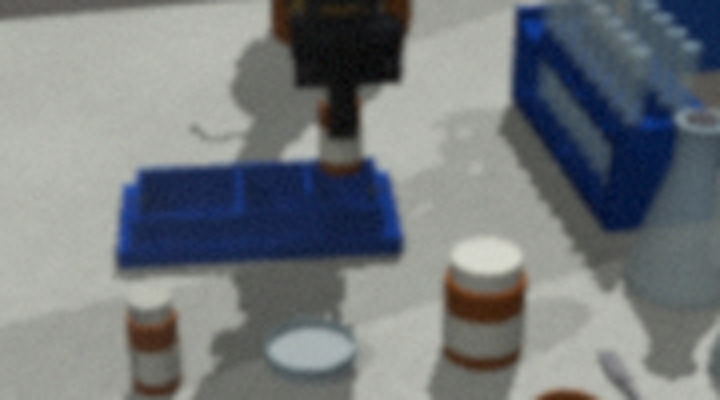

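View pics/t2.png

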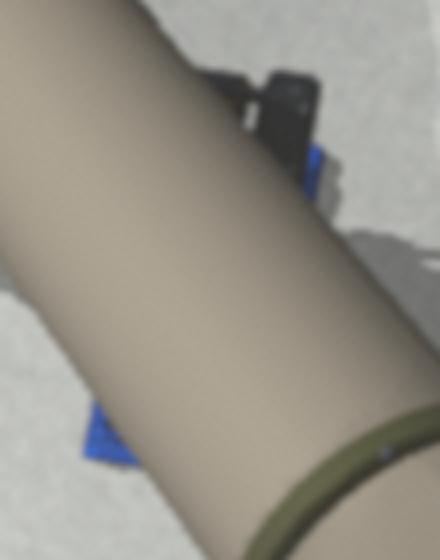

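The side view shows the jar at (340,150), over the right-hand small cell. The top view is blocked by the arm. I'll lower it.

Call:
step_arm(plan=[[[0.2,0.08,0,-0.01,0],[0.2,0.16,0,-0.01,0],[0.2,0.24,0,-0.01,0],[0.2,0.32,0,-0.01,0],[0.2,0.38,0,-0.01,0],[0.2,0.42,0,-0.01,0],[0.2,0.43,0,-0.01,0],[0.2,0.44,0,-0.01,0],[0.2,0.45,0,-0.01,0],[0.2,0.45,0,-0.01,0]]])

```text
t: 13.3
ee_pos: [0.6226, 0.294, 0.0412]
tcp_rot: [0.469, 0.529, 0.469, -0.529]
force: [0.8, -0.1, -0.0]
opening: 0.0333
```

```bash
python3 go.py .6229 .2934 .039 -6.87
python3 - <<'E'
from h import *
c=cap("side"); save(c,"pics/s3.png",(190,90,290,170),7)
E
```

```text
t 13.3 pos [0.6226 0.294  0.0412] yawY -6.88 F [ 0.8 -0.1 -0. ] open 0.0333
shift/0.1 [0.022 0.004 0.005] turn/30 -0.0 j7 -2.46
```

View pics/s3.png

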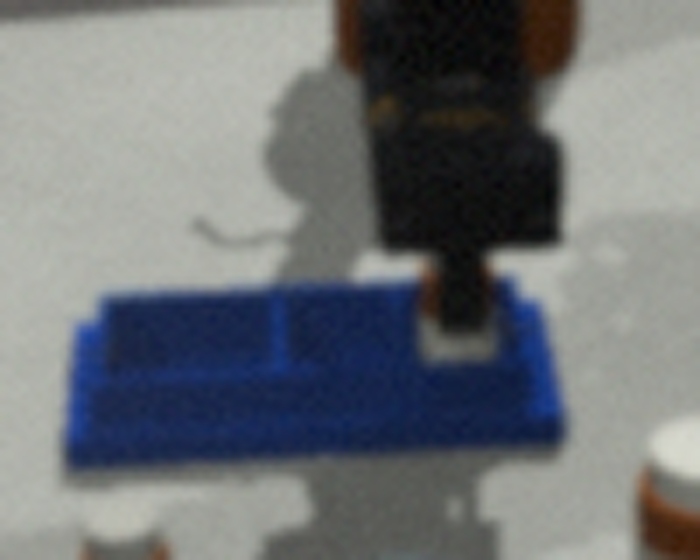

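Call:
step_arm(plan=[[[0.2,0.005,0,0,0],[0.2,0.01,0,0,0],[0.2,0.015,0,0,0],[0.2,0.015,0,0,0],[0.42,0.015,0,0,0],[0.45,0.015,0,0,0],[0.5,0.015,0,0,0],[0.55,0.015,0,0,0],[0.6,0.015,0,0,0],[0.6,0.015,0,0,0]]])

```text
t: 14.35
ee_pos: [0.6225, 0.2939, 0.0394]
tcp_rot: [-0.469, -0.529, -0.469, 0.529]
force: [0.2, 0.0, -0.3]
opening: 0.0506
```

Call:
step_arm(plan=[[[0.65,-0.1,0,0,0],[0.65,-0.2,0,0,0],[0.65,-0.3,0,0,0],[0.65,-0.4,0,0,0],[0.65,-0.5,0,0,0],[0.65,-0.6,0,0,0],[0.65,-0.7,0,0,0],[0.65,-0.8,0,0,0],[0.65,-0.9,0,0,0],[0.65,-1,0,0,0]]])

```text
t: 15.35
ee_pos: [0.6225, 0.2939, 0.1403]
tcp_rot: [-0.469, -0.529, -0.469, 0.529]
force: [-0.4, -0.2, 0.2]
opening: 0.0567
```

```bash
python3 go.py .4565 .1018 .14 -6.87
python3 - <<'E'
from h import *
c=cap("side"); save(c,"pics/s4.png",(190,90,290,170),7)
E
```

```text
t 15.35 pos [0.6225 0.2939 0.1403] yawY -6.88 F [-0.4 -0.2  0.2] open 0.0567
shift/0.1 [ 0.004 -1.417  2.106] turn/30 -0.0 j7 -2.42
```

View pics/s4.png

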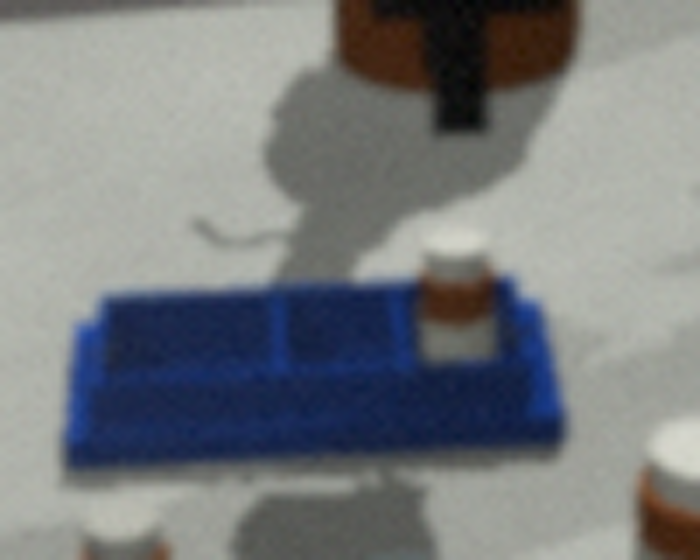

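Jar 1 stands upright in the far small cell, at (457,300). Next is small jar 2.

Call:
step_arm(plan=[[[0.7,0,-0.07,0.1,0],[0.7,0,-0.14,0.2,0],[0.8,0,-0.21,0.3,0],[0.8,0,-0.28,0.4,0],[0.8,0,-0.35,0.5,0],[0.9,0,-0.42,0.6,0],[0.9,0,-0.49,0.7,0],[1,0,-0.56,0.8,0],[1,0,-0.63,0.9,0],[1,0,-0.7,1,0]]])

```text
t: 16.4
ee_pos: [0.5404, 0.2024, 0.1395]
tcp_rot: [-0.469, -0.529, -0.469, 0.529]
force: [0.1, -0.2, -0.5]
opening: 0.0859
```

Call:
step_arm(plan=[[[1,0,-0.07,0.1,0],[1,0,-0.14,0.2,0],[1,0,-0.21,0.3,0],[1,0,-0.28,0.4,0],[1,0,-0.35,0.5,0],[1,0,-0.42,0.6,0],[1,0,-0.49,0.7,0],[1,0,-0.56,0.8,0],[1,0,-0.63,0.9,0],[1,0,-0.7,1,0]]])

```text
t: 17.4
ee_pos: [0.4589, 0.1114, 0.1396]
tcp_rot: [0.469, 0.529, 0.469, -0.529]
force: [0.2, 0.9, 0.1]
opening: 0.087
```

```bash
python3 go.py .4565 .1018 .1 -6.87
```

```text
t 17.4 pos [0.4589 0.1114 0.1396] yawY -6.88 F [0.2 0.9 0.1] open 0.087
shift/0.1 [ 0.396 -0.012  0.098] turn/30 -0.0 j7 -2.09
```

Call:
step_arm(plan=[[[1,0,-0.01,0.05,0],[1,0,-0.02,0.1,0],[1,0.15,-0.02,0.1,0],[1,0.3,-0.02,0.1,0],[1,0.45,-0.02,0.1,0],[1,0.6,-0.02,0.1,0],[1,0.75,-0.02,0.1,0],[1,0.88,-0.02,0.1,0],[1,0.97,-0.02,0.1,0],[1,1,-0.02,0.1,0]]])

```text
t: 18.4
ee_pos: [0.456, 0.1025, 0.0387]
tcp_rot: [-0.469, -0.529, -0.469, 0.529]
force: [-0.0, 0.3, 0.6]
opening: 0.0872
```

```bash
python3 go.py .4565 .1018 .0355 -6.87
```

```text
t 18.4 pos [0.456  0.1025 0.0387] yawY -6.88 F [-0.   0.3  0.6] open 0.0872
shift/0.1 [0.032 0.006 0.006] turn/30 -0.0 j7 -2.17
```

Call:
step_arm(plan=[[[0.9,0.02,0,0,0],[0.7,0.03,0,0,0],[0.5,0.03,0,0,0],[0.4,0.03,0,0,0],[0.3,0.03,0,0,0],[0.2,0.03,0,0,0],[0.2,0.03,0,0,0],[0.2,0.03,0,0,0],[0.2,0.03,0,0,0],[0.2,0.03,0,0,0]]], force=20)

```text
t: 19.4
ee_pos: [0.4564, 0.1024, 0.0366]
tcp_rot: [-0.469, -0.529, -0.469, 0.529]
force: [-0.5, -0.5, 1.7]
opening: 0.0334
```

Call:
step_arm(plan=[[[0.2,-0.1,0,0,0],[0.2,-0.2,0,0,0],[0.2,-0.3,0,0,0],[0.2,-0.4,0,0,0],[0.2,-0.5,0,0,0],[0.2,-0.6,0.06,-0.12,0],[0.2,-0.7,0.12,-0.24,0],[0.2,-0.8,0.18,-0.36,0],[0.2,-0.9,0.24,-0.48,0],[0.2,-1,0.3,-0.6,0]]])

```text
t: 20.4
ee_pos: [0.4936, 0.1588, 0.1376]
tcp_rot: [0.469, 0.529, 0.469, -0.529]
force: [0.0, -0.5, -0.2]
opening: 0.0331
```

```bash
python3 go.py .5693 .2998 .136 -6.87
```

```text
t 20.4 pos [0.4936 0.1588 0.1376] yawY -6.89 F [ 0.  -0.5 -0.2] open 0.0331
shift/0.1 [ 0.016  0.582 -1.49 ] turn/30 -0.001 j7 -2.22
```

Call:
step_arm(plan=[[[0.2,0,0.06,-0.1,0],[0.2,0,0.12,-0.2,0],[0.2,0,0.18,-0.3,0],[0.2,0,0.24,-0.4,0],[0.2,0,0.3,-0.5,0],[0.2,0,0.36,-0.6,0],[0.2,0,0.42,-0.7,0],[0.2,0,0.48,-0.8,0],[0.2,0,0.54,-0.9,0],[0.2,0,0.58,-1,0]]])

```text
t: 21.4
ee_pos: [0.5636, 0.2514, 0.1364]
tcp_rot: [-0.469, -0.529, -0.469, 0.529]
force: [-0.2, 0.4, -0.4]
opening: 0.033
```

Call:
step_arm(plan=[[[0.2,0,0,-0.12,0],[0.2,0,0,-0.24,0],[0.2,0,0,-0.36,0],[0.2,0,0,-0.46,0],[0.2,0.1,0,-0.49,0],[0.2,0.2,0,-0.49,0],[0.2,0.3,0,-0.49,0],[0.2,0.38,0,-0.49,0],[0.2,0.45,0,-0.49,0],[0.2,0.5,0,-0.49,0]]])

```text
t: 22.4
ee_pos: [0.5687, 0.2989, 0.0857]
tcp_rot: [-0.469, -0.529, -0.469, 0.529]
force: [-0.1, -0.6, -0.9]
opening: 0.033
```

```bash
python3 go.py .5693 .2998 .0415 -6.87
python3 - <<'E'
from h import *
c=cap("side"); save(c,"pics/s5.png",(190,90,290,170),7)
E
```

```text
t 22.4 pos [0.5687 0.2989 0.0857] yawY -6.91 F [-0.1 -0.6 -0.9] open 0.033
shift/0.1 [ 0.442  0.005 -0.01 ] turn/30 -0.001 j7 -2.49
```

View pics/s5.png

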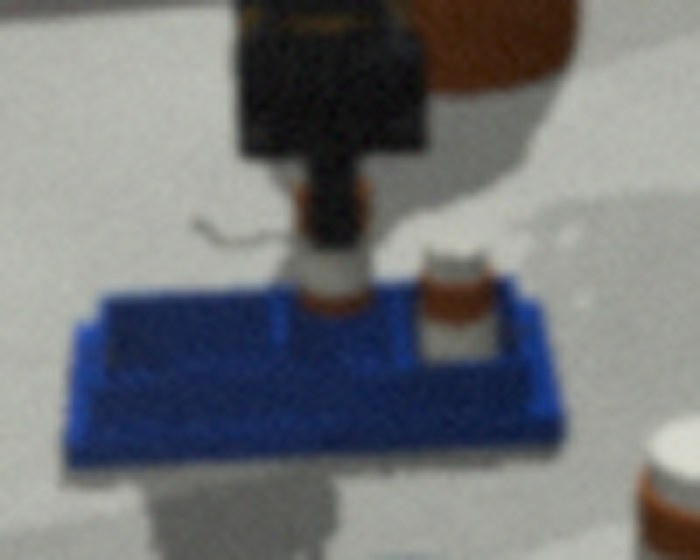

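Jar 2 at (335,250) is over the middle cell. Lowering, then releasing.

Call:
step_arm(plan=[[[0.2,0.1,0,-0.01,0],[0.2,0.2,0,-0.01,0],[0.2,0.3,0,-0.01,0],[0.2,0.38,0,-0.01,0],[0.2,0.42,0,-0.01,0],[0.2,0.44,0,-0.01,0],[0.2,0.45,0,-0.01,0],[0.2,0.455,0,-0.01,0],[0.2,0.46,0,-0.01,0],[0.2,0.46,0,-0.01,0]]])

```text
t: 23.45
ee_pos: [0.569, 0.3004, 0.0407]
tcp_rot: [0.469, 0.529, 0.469, -0.529]
force: [0.3, -0.1, -0.8]
opening: 0.0331
```

Call:
step_arm(plan=[[[0.2,0,0,0,0],[0.42,0,0,0,0],[0.45,0,0,0,0],[0.5,0,0,0,0],[0.55,0,0,0,0],[0.6,0,0,0,0],[0.6,0,0,0,0],[0.6,-0.1,0,0,0],[0.6,-0.2,0,0,0],[0.65,-0.3,0,0,0]]])

```text
t: 24.45
ee_pos: [0.5691, 0.3007, 0.0719]
tcp_rot: [0.469, 0.529, 0.469, -0.529]
force: [0.1, 0.3, -0.0]
opening: 0.0544
```

```bash
python3 go.py .6822 .094 .14 -6.87
python3 - <<'E'
from h import *
c=cap("side"); save(c,"pics/s6.png",(190,90,290,170),7)
E
```

```text
t 24.45 pos [0.5691 0.3007 0.0719] yawY -6.88 F [ 0.1  0.3 -0. ] open 0.0544
shift/0.1 [-0.681  1.371  1.916] turn/30 -0.0 j7 -2.5
```

View pics/s6.png

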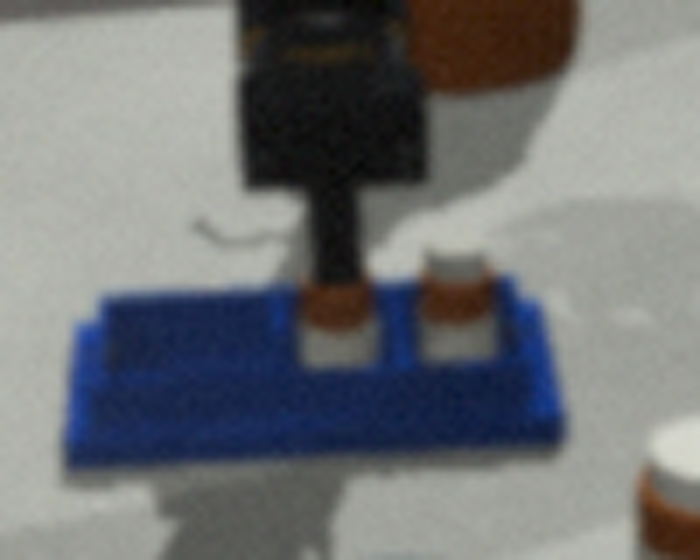

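Call:
step_arm(plan=[[[0.65,-0.15,0,0,0],[0.65,-0.3,0,0,0],[0.65,-0.45,0,0,0],[0.7,-0.6,0.08,0.1,0],[0.7,-0.68,0.16,0.22,0],[0.7,-0.68,0.24,0.34,0],[0.8,-0.68,0.32,0.46,0],[0.9,-0.68,0.4,0.58,0],[0.9,-0.68,0.48,0.7,0],[1,-0.68,0.56,0.82,0]]])

```text
t: 25.5
ee_pos: [0.615, 0.2109, 0.138]
tcp_rot: [-0.469, -0.529, -0.469, 0.529]
force: [0.3, -0.6, 0.5]
opening: 0.0803
```

Call:
step_arm(plan=[[[1,0,0.08,0.1,-0.03],[1,0,0.16,0.2,-0.06],[1,0,0.24,0.3,-0.09],[1,0,0.32,0.4,-0.12],[1,0,0.4,0.5,-0.15],[1,0,0.48,0.6,-0.18],[1,0,0.56,0.7,-0.21],[1,0,0.64,0.8,-0.24],[1,0,0.72,0.9,-0.27],[1,0,0.8,1,-0.3]]])

```text
t: 26.5
ee_pos: [0.6824, 0.1023, 0.1382]
tcp_rot: [0.509, 0.49, 0.509, -0.491]
force: [-0.2, 0.4, -0.8]
opening: 0.0872
```

```bash
python3 go.py .6822 .094 .037 2.1
```

```text
t 26.5 pos [0.6824 0.1023 0.1382] yawY 2.16 F [-0.2  0.4 -0.8] open 0.0872
shift/0.1 [ 1.012 -0.005  0.083] turn/30 0.002 j7 -1.97
```

Call:
step_arm(plan=[[[1,0,0,0.04,0],[1,0,0,0.08,0],[1,0.15,0,0.08,0],[1,0.3,0,0.08,0],[1,0.45,0,0.08,0],[1,0.6,0,0.08,0],[1,0.75,0,0.08,0],[1,0.88,0,0.08,0],[1,0.97,0,0.08,0],[1,1,0,0.08,0]]])

```text
t: 27.5
ee_pos: [0.6819, 0.0953, 0.0372]
tcp_rot: [0.509, 0.49, 0.509, -0.491]
force: [0.5, 0.4, 0.1]
opening: 0.0872
```

Call:
step_arm(plan=[[[0.9,0,0,0,0],[0.8,0,0,0,0],[0.7,0,0,0,0],[0.6,0,0,0,0],[0.5,0,0,0,0],[0.45,0,0,0,0],[0.45,0,0,0,0],[0.45,0,0,0,0],[0.45,0,0,0,0],[0.45,0,0,0,0]]], force=30)

```text
t: 28.5
ee_pos: [0.6826, 0.0954, 0.0389]
tcp_rot: [0.509, 0.491, 0.509, -0.491]
force: [-1.3, -0.8, 5.1]
opening: 0.0551
```

```bash
python3 go.py .5028 .3079 .14 2.1
python3 - <<'E'
from h import *
c=cap("side"); save(c,"pics/s7.png",(220,110,350,210),6)
E
```

```text
t 28.5 pos [0.6826 0.0954 0.0389] yawY 2.11 F [-1.3 -0.8  5.1] open 0.0551
shift/0.1 [-1.012 -1.718 -2.19 ] turn/30 0.0 j7 -1.99
```

View pics/s7.png

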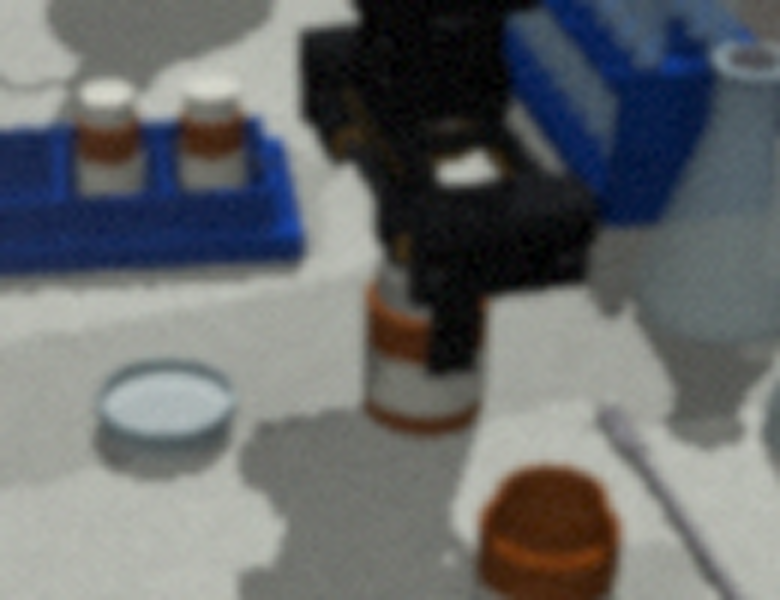

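Call:
step_arm(plan=[[[0.45,-0.1,0,0,0],[0.45,-0.2,0,0,0],[0.45,-0.3,0,0,0],[0.45,-0.4,0,0,0],[0.45,-0.5,0,0,0],[0.45,-0.6,-0.1,-0.05,0],[0.45,-0.7,-0.2,-0.1,0],[0.45,-0.8,-0.3,-0.15,0],[0.45,-0.9,-0.4,-0.2,0],[0.45,-1,-0.5,-0.25,0]]])

```text
t: 29.55
ee_pos: [0.6304, 0.1191, 0.1395]
tcp_rot: [0.509, 0.491, 0.509, -0.491]
force: [0.9, 0.1, -2.8]
opening: 0.0552
```

Call:
step_arm(plan=[[[0.45,0,-0.07,-0.1,0],[0.45,0,-0.14,-0.2,0],[0.45,0,-0.21,-0.3,0],[0.45,0,-0.28,-0.4,0],[0.45,0,-0.35,-0.5,0],[0.45,0,-0.42,-0.6,0],[0.45,0,-0.49,-0.7,0],[0.45,0,-0.56,-0.8,0],[0.45,0,-0.63,-0.9,0],[0.45,0,-0.7,-1,0]]])

```text
t: 30.55
ee_pos: [0.5572, 0.2167, 0.1386]
tcp_rot: [0.509, 0.491, 0.509, -0.491]
force: [-0.5, -0.6, -1.7]
opening: 0.0558
```

```bash
python3 go.py .5028 .3079 .14 2.1
```

```text
t 30.55 pos [0.5572 0.2167 0.1386] yawY 2.11 F [-0.5 -0.6 -1.7] open 0.0558
shift/0.1 [-0.015 -0.51  -0.932] turn/30 0.0 j7 -2.19
```

Call:
step_arm(plan=[[[0.45,0,-0.08,-0.14,0],[0.45,0,-0.16,-0.28,0],[0.45,0,-0.24,-0.42,0],[0.45,0,-0.32,-0.56,0],[0.45,0,-0.4,-0.7,0],[0.45,0,-0.48,-0.84,0],[0.45,0,-0.51,-0.93,0],[0.45,0.1,-0.51,-0.93,0],[0.45,0.2,-0.51,-0.93,0],[0.45,0.3,-0.51,-0.93,0]]])

```text
t: 31.55
ee_pos: [0.5038, 0.3057, 0.107]
tcp_rot: [0.509, 0.491, 0.509, -0.491]
force: [-0.4, -0.1, -3.0]
opening: 0.0553
```

```bash
python3 go.py .5028 .3079 .042 2.1
python3 - <<'E'
from h import *
c=cap("side"); save(c,"pics/s8.png",(190,90,290,170),7)
E
```

```text
t 31.55 pos [0.5038 0.3057 0.107 ] yawY 2.03 F [-0.4 -0.1 -3. ] open 0.0553
shift/0.1 [ 0.65  -0.009 -0.023] turn/30 -0.002 j7 -2.4
```

View pics/s8.png

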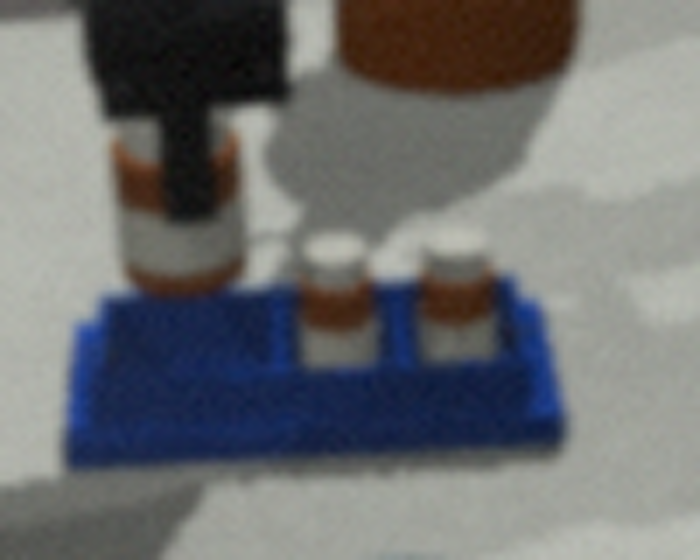

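The large jar at (180,210) is above the big cell and both small jars stand upright. Lowering.

Call:
step_arm(plan=[[[0.45,0.08,0,-0.01,0],[0.45,0.16,0,-0.02,0],[0.45,0.24,0,-0.02,0],[0.45,0.32,0,-0.02,0],[0.45,0.4,0,-0.02,0],[0.45,0.48,0,-0.02,0],[0.45,0.54,0,-0.02,0],[0.45,0.58,0,-0.02,0],[0.45,0.6,0,-0.02,0],[0.45,0.61,0,-0.02,0]]])

```text
t: 32.6
ee_pos: [0.5034, 0.309, 0.0474]
tcp_rot: [0.509, 0.491, 0.509, -0.491]
force: [-0.9, 0.3, -1.4]
opening: 0.0554
```

```bash
python3 go.py .5028 .3079 .042 2.1
python3 - <<'E'
from h import *
c=cap("side"); save(c,"pics/s9.png",(190,90,290,170),7)
E
```

```text
t 32.6 pos [0.5034 0.309  0.0474] yawY 2.12 F [-0.9  0.3 -1.4] open 0.0554
shift/0.1 [ 0.054 -0.006  0.011] turn/30 0.001 j7 -2.44
```

View pics/s9.png

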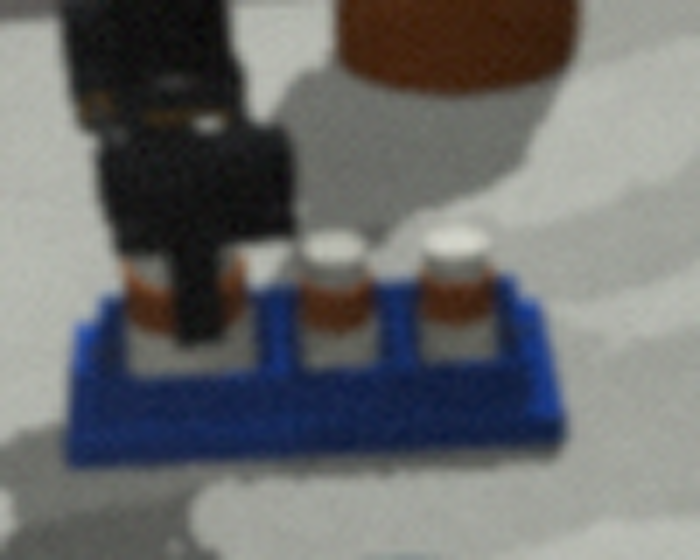

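Call:
step_arm(plan=[[[0.45,0.01,0,0,0],[0.45,0.02,0,0,0],[0.45,0.03,0,0,0],[0.45,0.04,0,0,0],[0.45,0.045,0,0,0],[0.45,0.05,0,0,0],[0.45,0.05,0,0,0],[0.45,0.05,0,0,0],[0.45,0.05,0,0,0],[0.45,0.05,0,0,0]]])

```text
t: 33.65
ee_pos: [0.5034, 0.309, 0.0429]
tcp_rot: [0.509, 0.491, 0.509, -0.491]
force: [-2.6, -1.9, 6.6]
opening: 0.055
```

```bash
python3 go.py .5028 .3079 .042 2.1
```

```text
t 33.65 pos [0.5034 0.309  0.0429] yawY 2.12 F [-2.6 -1.9  6.6] open 0.055
shift/0.1 [ 0.009 -0.006  0.01 ] turn/30 0.001 j7 -2.44
```

Contact at 6.6 N: seated. Release and lift.

Call:
step_arm(plan=[[[0.55,0,0,0,0],[0.62,0,0,0,0],[0.66,0,0,0,0],[0.7,0,0,0,0],[0.75,0,0,0,0],[0.8,0,0,0,0],[0.85,0,0,0,0],[0.85,-0.05,0,0,0],[0.85,-0.15,0,0,0],[0.85,-0.25,0,0,0]]])

```text
t: 34.65
ee_pos: [0.5035, 0.3091, 0.0686]
tcp_rot: [0.509, 0.491, 0.509, -0.491]
force: [-0.5, 0.9, -0.6]
opening: 0.0738
```

Call:
step_arm(plan=[[[0.85,-0.1,0,0,0],[0.85,-0.2,0,0,0],[0.85,-0.3,0,0,0],[0.85,-0.4,0,0,0],[0.85,-0.5,0,0,0],[0.85,-0.6,0,0,0],[0.85,-0.7,0,0,0],[0.85,-0.8,0,0,0],[0.85,-0.9,0,0,0],[0.85,-1,0,0,0]]])

```text
t: 35.65
ee_pos: [0.5034, 0.309, 0.1684]
tcp_rot: [0.509, 0.491, 0.509, -0.491]
force: [0.2, 0.0, 0.3]
opening: 0.0741
```

```bash
python3 go.py .5565 -.299 .19 -4.2
python3 - <<'E'
from h import *
c=cap("side"); save(c,"pics/s10.png",(190,90,290,170),7)
E
```

```text
t 35.65 pos [0.5034 0.309  0.1684] yawY 2.12 F [0.2 0.  0.3] open 0.0741
shift/0.1 [-0.216  0.306  6.095] turn/30 0.211 j7 -2.37
```

View pics/s10.png

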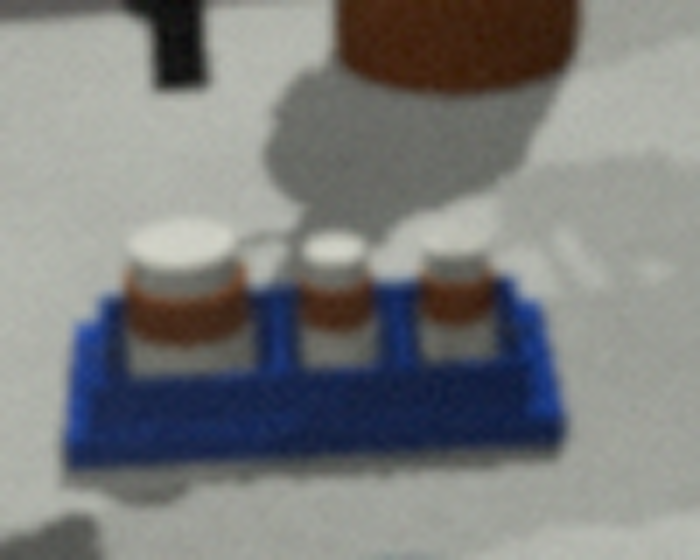

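All three jars stand upright in their cells. On the way to the cover I'll make a half turn of the tool, which takes joint 7 away from its limit.

Call:
step_arm(plan=[[[0.9,-0.02,0,0.1,-0.1],[0.9,-0.04,0.01,0.2,-0.2],[0.9,-0.06,0.01,0.3,-0.3],[0.9,-0.08,0.02,0.4,-0.4],[0.9,-0.1,0.02,0.5,-0.5],[0.9,-0.12,0.03,0.6,-0.6],[0.9,-0.14,0.03,0.7,-0.7],[0.9,-0.16,0.04,0.8,-0.8],[0.9,-0.18,0.04,0.9,-0.9],[0.9,-0.2,0.05,1,-1]]])

```text
t: 36.7
ee_pos: [0.512, 0.2088, 0.1876]
tcp_rot: [0.619, 0.341, 0.619, -0.342]
force: [-1.0, 0.7, -1.0]
opening: 0.0785
```

Call:
step_arm(plan=[[[0.9,0,-0.05,0.1,-0.1],[0.9,0,-0.1,0.2,-0.2],[0.9,0,-0.15,0.3,-0.3],[0.9,0,-0.2,0.4,-0.4],[0.9,0,-0.25,0.5,-0.5],[0.9,0,-0.3,0.6,-0.6],[0.9,0,-0.35,0.7,-0.7],[0.9,0,-0.4,0.8,-0.8],[0.9,0,-0.45,0.9,-0.9],[0.9,0,-0.5,0.98,-1]]])

```text
t: 37.7
ee_pos: [0.5219, 0.0989, 0.1876]
tcp_rot: [0.686, 0.17, 0.686, -0.17]
force: [-0.7, -0.3, 0.8]
opening: 0.0778
```

Call:
step_arm(plan=[[[0.9,0,-0.09,0.06,-0.1],[0.9,0,-0.18,0.12,-0.2],[0.9,0,-0.27,0.18,-0.3],[0.9,0,-0.36,0.24,-0.4],[0.9,0,-0.45,0.3,-0.5],[0.9,0,-0.54,0.36,-0.6],[0.9,0,-0.63,0.42,-0.7],[0.9,0,-0.72,0.48,-0.8],[0.9,0,-0.81,0.54,-0.9],[0.9,0,-0.92,0.6,-1]]])

```text
t: 38.7
ee_pos: [0.5318, -0.01, 0.1876]
tcp_rot: [0.707, -0.014, 0.707, 0.014]
force: [-0.3, -0.3, 0.6]
opening: 0.0781
```

Call:
step_arm(plan=[[[0.9,0,-0.1,0.01,-0.1],[0.9,0,-0.2,0.01,-0.2],[0.9,0,-0.3,0.02,-0.3],[0.9,0,-0.4,0.02,-0.4],[0.9,0,-0.5,0.03,-0.5],[0.9,0,-0.6,0.04,-0.6],[0.9,0,-0.7,0.04,-0.7],[0.9,0,-0.8,0.05,-0.8],[0.9,0,-0.9,0.06,-0.9],[0.9,0,-1,0.06,-1]]])

```text
t: 39.7
ee_pos: [0.5415, -0.1099, 0.1876]
tcp_rot: [0.679, -0.196, 0.679, 0.196]
force: [-0.4, -0.1, -0.4]
opening: 0.0786
```

```bash
python3 go.py .5565 -.299 .19 175.8
python3 - <<'E'
from meas import *
c=cap("top"); save(c,"pics/t3.png"); np.save("top3.npy",c,allow_pickle=True)
W=cloud(c)
hsv=cv2.cvtColor(c["color"],cv2.COLOR_RGB2HSV)
blue=(hsv[...,0]>105)&(hsv[...,0]<130)&(hsv[...,1]>150)
v,u=np.mgrid[:384,:512]
m=blue&(u>105)&(u<175)&(v>145)&(v<245)
P=W[m]; Q=P[(P[:,2]>.027)&(P[:,2]<.045)]; print(len(Q),rect(Q))
E
```

```text
t 39.7 pos [ 0.5415 -0.1099  0.1876] yawY 122.24 F [-0.4 -0.1 -0.4] open 0.0786
shift/0.1 [-0.024 -1.68  -0.882] turn/30 -1.785 j7 0.47
211 ((556.6034545898438, 301.6922912597656), (85.03181457519531, 192.74620056152344), 82.54385375976562)
```

View pics/t3.png

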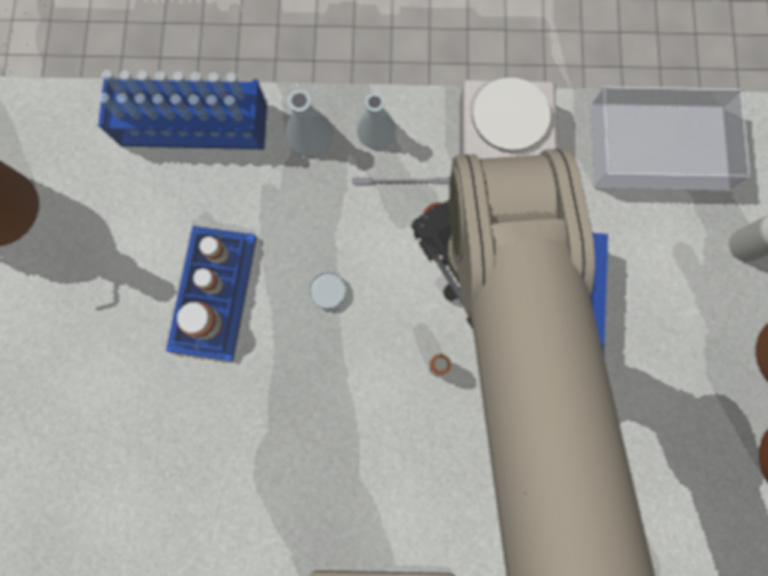

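Call:
step_arm(plan=[[[0.9,0,-0.1,-0.05,-0.1],[0.9,0,-0.2,-0.1,-0.2],[0.9,0,-0.3,-0.15,-0.3],[0.9,0,-0.4,-0.2,-0.4],[0.9,0,-0.5,-0.25,-0.5],[0.9,0,-0.6,-0.3,-0.6],[0.9,0,-0.7,-0.35,-0.7],[0.9,0,-0.8,-0.4,-0.8],[0.9,0,-0.9,-0.45,-0.9],[0.9,0,-1,-0.5,-1]]])

```text
t: 40.75
ee_pos: [0.5524, -0.2209, 0.1876]
tcp_rot: [0.606, -0.365, 0.606, 0.365]
force: [-0.0, 1.1, 0.1]
opening: 0.0781
```

```bash
python3 go.py .5565 -.299 .14 175.8
```

```text
t 40.75 pos [ 0.5524 -0.2209  0.1876] yawY 152.18 F [-0.   1.1  0.1] open 0.0781
shift/0.1 [ 0.476 -0.401 -0.672] turn/30 -0.787 j7 1.12
```

Call:
step_arm(plan=[[[0.9,0.04,-0.05,-0.09,-0.1],[0.9,0.08,-0.1,-0.18,-0.2],[0.9,0.13,-0.15,-0.27,-0.3],[0.9,0.18,-0.2,-0.36,-0.4],[0.9,0.23,-0.25,-0.45,-0.5],[0.9,0.28,-0.3,-0.54,-0.6],[0.9,0.33,-0.35,-0.6,-0.7],[0.9,0.38,-0.4,-0.67,-0.79],[0.9,0.43,-0.4,-0.67,-0.79],[0.9,0.48,-0.4,-0.67,-0.79]]])

```text
t: 41.75
ee_pos: [0.5564, -0.2981, 0.1392]
tcp_rot: [0.518, -0.481, 0.518, 0.481]
force: [-0.3, -0.2, 0.2]
opening: 0.0784
```

```bash
python3 go.py .5565 -.299 .079 175.8
python3 - <<'E'
from h import *
c=cap("side"); save(c,"pics/s11.png",(200,200,370,330),4)
E
```

```text
t 41.75 pos [ 0.5564 -0.2981  0.1392] yawY 175.71 F [-0.3 -0.2  0.2] open 0.0784
shift/0.1 [ 0.602 -0.002 -0.009] turn/30 -0.003 j7 1.58
```

View pics/s11.png

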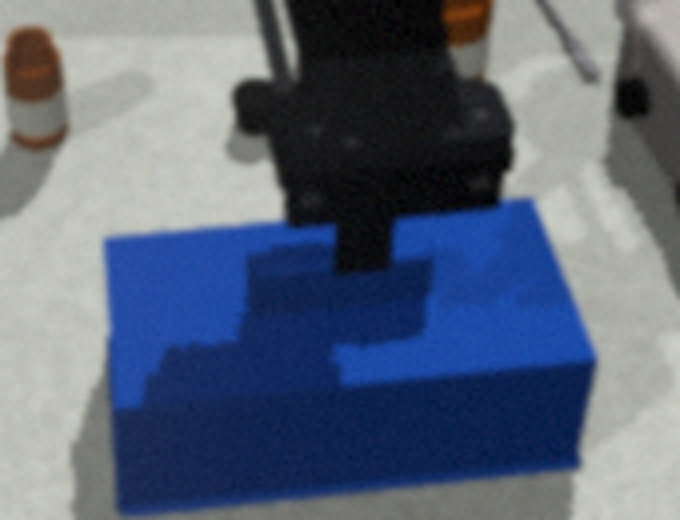

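Call:
step_arm(plan=[[[0.9,0.1,0,-0.01,0],[0.9,0.2,0,-0.01,0],[0.9,0.3,0,-0.01,0],[0.9,0.4,0,-0.01,0],[0.8,0.48,0,-0.01,0],[0.8,0.54,0,-0.01,0],[0.7,0.58,0,-0.01,0],[0.6,0.6,0,-0.01,0],[0.5,0.6,0,-0.01,0],[0.4,0.6,0,-0.01,0]]])

```text
t: 42.8
ee_pos: [0.5564, -0.2997, 0.0799]
tcp_rot: [0.518, -0.482, 0.518, 0.481]
force: [-0.6, -0.7, 0.1]
opening: 0.045
```

Call:
step_arm(plan=[[[0.35,0,0,0,0],[0.3,0,0,0,0],[0.25,0,0,0,0],[0.2,0,0,0,0],[0.15,0,0,0,0],[0.1,0,0,0,0],[0.05,0,0,0,0],[0.05,0,0,0,0],[0.05,0,0,0,0],[0.05,0,0,0,0]]], force=50)

```text
t: 43.8
ee_pos: [0.5563, -0.2998, 0.0796]
tcp_rot: [0.518, -0.481, 0.518, 0.481]
force: [0.1, -1.2, -1.4]
opening: 0.0154
```

```bash
python3 go.py .5564 .3014 .22 173.1
```

```text
t 43.8 pos [ 0.5563 -0.2998  0.0796] yawY 175.81 F [ 0.1 -1.2 -1.4] open 0.0154
shift/0.1 [-1.405  0.438  5.996] turn/30 0.09 j7 1.55
```

Call:
step_arm(plan=[[[0.05,-0.08,0,0,0],[0.05,-0.18,0,0,0],[0.05,-0.28,0,0,0],[0.05,-0.38,0,0,0],[0.05,-0.48,0,0,0],[0.05,-0.58,0,0,0],[0.05,-0.68,0,0,0],[0.05,-0.78,0,0,0],[0.05,-0.88,0,0,0],[0.05,-1,0,0,0]]])

```text
t: 44.8
ee_pos: [0.5561, -0.2997, 0.1802]
tcp_rot: [0.518, -0.481, 0.518, 0.482]
force: [-0.6, -0.5, -1.4]
opening: 0.0158
```

```bash
python3 go.py .5564 .3014 .22 173.1
python3 - <<'E'
from h import *
c=cap("side"); save(c,"pics/s12.png",(200,170,370,330),4)
E
```

```text
t 44.8 pos [ 0.5561 -0.2997  0.1802] yawY 175.81 F [-0.6 -0.5 -1.4] open 0.0158
shift/0.1 [-0.397  0.436  5.995] turn/30 0.09 j7 1.6
```

View pics/s12.png

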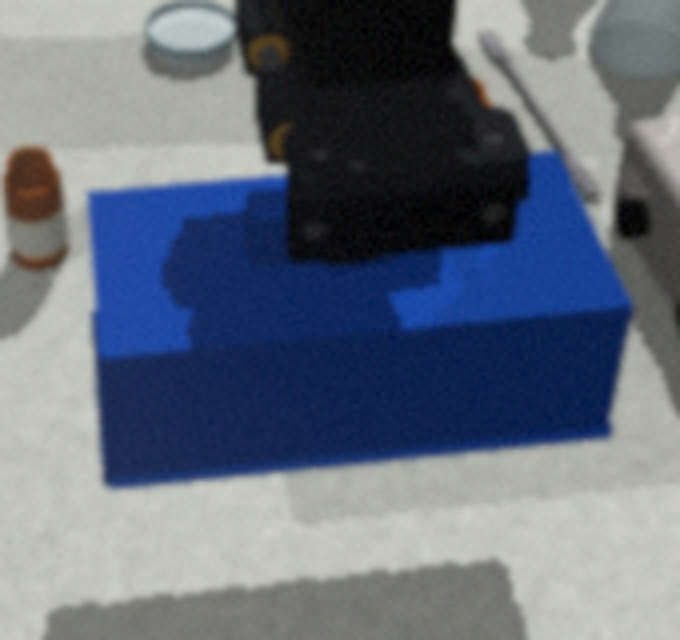

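The cover is held level. Carrying it across.

Call:
step_arm(plan=[[[0.05,-0.06,0,0.05,0],[0.05,-0.12,0.01,0.15,0],[0.05,-0.18,0.02,0.25,0],[0.05,-0.24,0.03,0.35,0],[0.05,-0.3,0.04,0.45,0],[0.05,-0.35,0.04,0.56,0],[0.05,-0.4,0.05,0.67,0],[0.05,-0.4,0.06,0.78,0],[0.05,-0.4,0.07,0.89,0],[0.05,-0.4,0.07,1,0]]])

```text
t: 45.85
ee_pos: [0.5564, -0.1985, 0.2193]
tcp_rot: [0.518, -0.481, 0.518, 0.481]
force: [0.2, 0.3, -1.8]
opening: 0.0154
```

Call:
step_arm(plan=[[[0.05,0,0.01,0.1,0],[0.05,0,0.01,0.2,0],[0.05,0,0.02,0.3,0],[0.05,0,0.03,0.4,0],[0.05,0,0.04,0.5,0],[0.05,0,0.04,0.6,0],[0.05,0,0.05,0.7,0],[0.05,0,0.06,0.8,0],[0.05,0,0.07,0.9,0],[0.05,0,0.07,1,0]]])

```text
t: 46.85
ee_pos: [0.5568, -0.0984, 0.2196]
tcp_rot: [0.518, -0.481, 0.518, 0.481]
force: [-0.3, -0.7, -2.8]
opening: 0.016
```

Call:
step_arm(plan=[[[0.05,0,0.01,0.1,0],[0.05,0,0.01,0.2,0],[0.05,0,0.02,0.3,0],[0.05,0,0.03,0.4,0],[0.05,0,0.04,0.5,0],[0.05,0,0.04,0.6,0],[0.05,0,0.05,0.7,0],[0.05,0,0.06,0.8,0],[0.05,0,0.07,0.9,0],[0.05,0,0.07,1,0]]])

```text
t: 47.85
ee_pos: [0.5571, 0.0019, 0.2196]
tcp_rot: [0.518, -0.481, 0.518, 0.481]
force: [0.6, -1.1, -1.8]
opening: 0.0159
```

Call:
step_arm(plan=[[[0.05,0,0.01,0.1,0],[0.05,0,0.01,0.2,0],[0.05,0,0.02,0.3,0],[0.05,0,0.03,0.4,0],[0.05,0,0.04,0.5,0],[0.05,0,0.04,0.6,0],[0.05,0,0.05,0.7,0],[0.05,0,0.06,0.8,0],[0.05,0,0.07,0.9,0],[0.05,0,0.07,1,0]]])

```text
t: 48.85
ee_pos: [0.5574, 0.1022, 0.2195]
tcp_rot: [0.518, -0.481, 0.518, 0.481]
force: [-0.9, -0.3, -2.2]
opening: 0.0157
```

Call:
step_arm(plan=[[[0.05,0,0.01,0.1,0],[0.05,0,0.01,0.2,0],[0.05,0,0.02,0.3,0],[0.05,0,0.03,0.4,0],[0.05,0,0.04,0.5,0],[0.05,0,0.04,0.6,0],[0.05,0,0.05,0.7,0],[0.05,0,0.06,0.8,0],[0.05,0,0.07,0.9,0],[0.05,0,0.07,1,0]]])

```text
t: 49.85
ee_pos: [0.5578, 0.2024, 0.2196]
tcp_rot: [0.518, -0.481, 0.518, 0.481]
force: [0.6, -0.1, -1.8]
opening: 0.0156
```

```bash
python3 go.py .5564 .3014 .22 173.1
python3 - <<'E'
from h import *
c=cap("side"); save(c,"pics/s13.png",(150,50,350,200),4)
E
```

```text
t 49.85 pos [0.5578 0.2024 0.2196] yawY 175.82 F [ 0.6 -0.1 -1.8] open 0.0156
shift/0.1 [-0.005  0.086  0.986] turn/30 0.091 j7 0.77
```

View pics/s13.png

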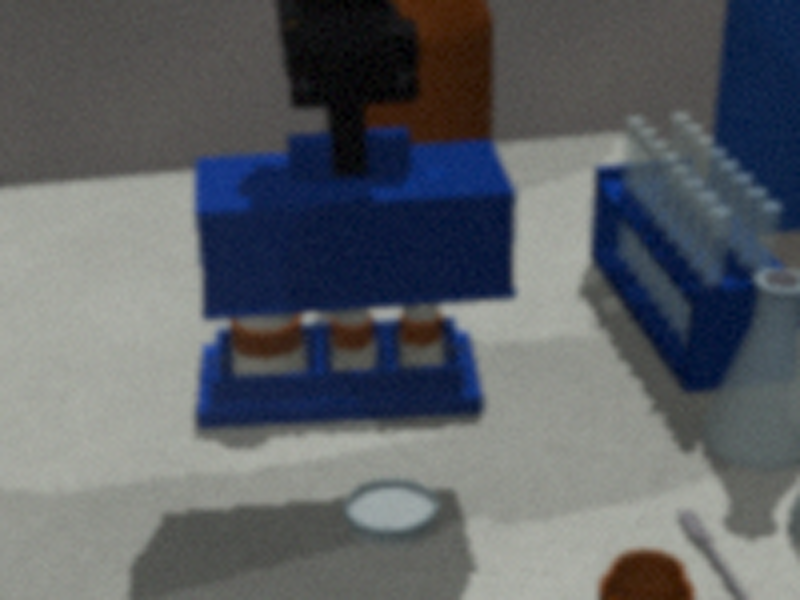

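Call:
step_arm(plan=[[[0.05,0,0.01,0.1,0.01],[0.05,0,0.02,0.2,0.02],[0.05,0,0.03,0.3,0.03],[0.05,0,0.04,0.4,0.04],[0.05,0,0.05,0.5,0.05],[0.05,0,0.06,0.6,0.06],[0.05,0,0.07,0.7,0.07],[0.05,0,0.08,0.8,0.08],[0.05,0,0.09,0.9,0.09],[0.05,0,0.09,0.98,0.09]]])

```text
t: 50.9
ee_pos: [0.5558, 0.301, 0.2195]
tcp_rot: [0.529, -0.469, 0.529, 0.469]
force: [0.4, 0.4, -2.8]
opening: 0.0156
```

```bash
cat > ov.py <<'E'
from h import *
from scipy.spatial.transform import Rotation as Ro
def T(x,y,yaw,pts,z=0):
    a=np.deg2rad(yaw); M=np.array([[np.cos(a),-np.sin(a),0],[np.sin(a),np.cos(a),0],[0,0,1]]); return pts@M.T+[x,y,z]
def loop(x0,x1,y0,y1,z): return np.array([[x0,y0,z],[x1,y0,z],[x1,y1,z],[x0,y1,z]])/1000
base=[loop(-110,110,-56,56,16),loop(-110,110,-56,56,0),loop(-96,96,-42,42,36)]
cov=[loop(-105,105,-51,51,0),loop(-102,102,-48,48,74),loop(-40,40,-8,8,102)]
def draw(n,c,box,k,bp,cp,f):
    u0,v0,u1,v1=box
    im=cv2.resize(np.ascontiguousarray(c["color"][v0:v1,u0:u1,::-1]),None,fx=k,fy=k,interpolation=cv2.INTER_CUBIC)
    im=cv2.convertScaleAbs(im,alpha=1.6)
    K=np.array([[c["fx"],0,c["cx"]],[0,c["fy"],c["cy"]],[0,0,1]])
    for L,p3,col in [(l,bp,(0,255,255)) for l in base]+[(l,cp,(0,255,0)) for l in cov]:
        P=T(p3[0],p3[1],p3[2],L,p3[3])
        p=cv2.projectPoints(P,np.array(c["rvec"],float),np.array(c["tvec"],float),K,None)[0].reshape(-1,2)
        p=((p-[u0,v0]+.5)*k)
        cv2.polylines(im,[np.round(p*16).astype(int)],True,col,1,cv2.LINE_AA,4)
    cv2.imwrite(f,im)
E
python3 go.py .5564 .3014 .22 173.1
python3 - <<'E'
from ov import *
s=ctrl.get_state(); p=s['ee_pos']
c=cap("side"); draw("side",c,(180,70,290,170),7,(.5564,.3014,-6.87,0),(p[0],p[1],-6.87,p[2]-.0796),"pics/s14.png")
c=cap("top"); draw("top",c,(80,120,200,260),4,(.5564,.3014,-6.87,0),(p[0],p[1],-6.87,p[2]-.0796),"pics/t14.png")
E
```

```text
t 50.9 pos [0.5558 0.301  0.2195] yawY 173.13 F [ 0.4  0.4 -2.8] open 0.0156
shift/0.1 [-0.005 -0.005  0.005] turn/30 0.001 j7 0.56
```

View pics/s14.png

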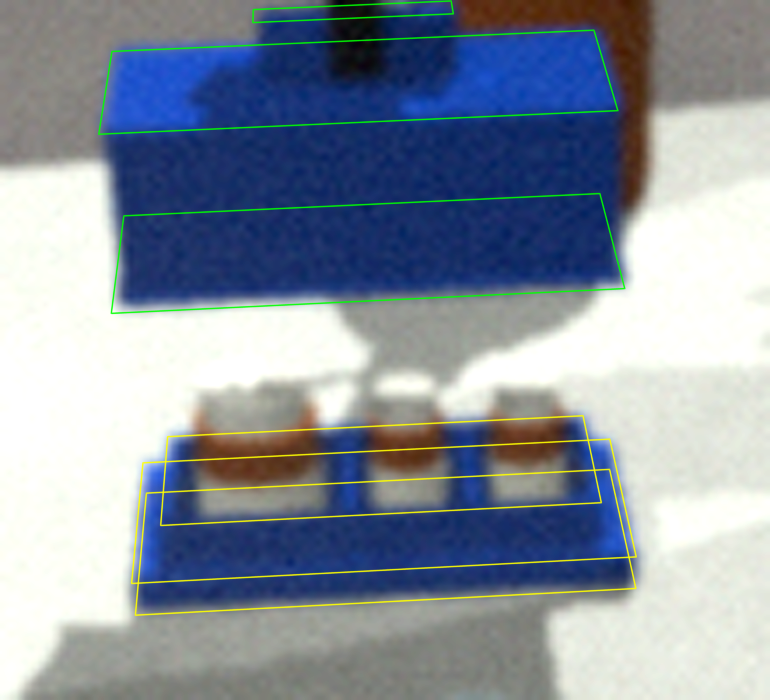

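View pics/t14.png

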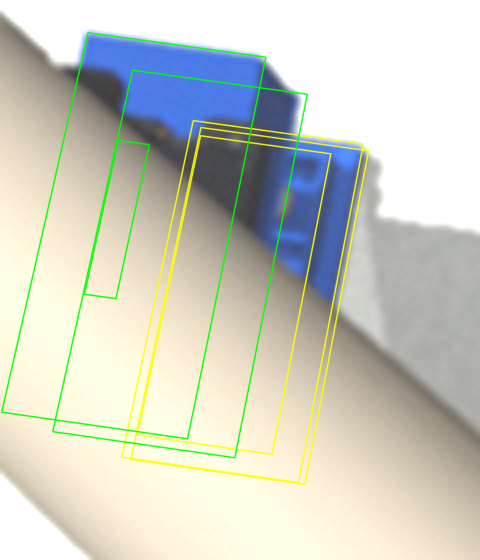

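The cover hangs above the base with matching yaw. I'll refine the relative pose by fitting silhouettes in both views.

```bash
cat > fit.py <<'E'
from ov import *
from scipy.optimize import minimize
def box(ax,ay,z): return loop(-ax,ax,-ay,ay,z)
BASE=[np.vstack([box(110,56,0),box(110,56,16)]),np.vstack([box(96,42,16),box(96,42,36)])]
COV=[np.vstack([box(105,51,0),box(102,48,4 if False else 74)])]
BAR=np.vstack([box(40,8,74),box(40,8,102)])
def proj(c,P):
    K=np.array([[c["fx"],0,c["cx"]],[0,c["fy"],c["cy"]],[0,0,1]])
    return cv2.projectPoints(P,np.array(c["rvec"],float),np.array(c["tvec"],float),K,None)[0].reshape(-1,2)
S=8
def render(c,parts,p,win):
    u0,v0,u1,v1=win; im=np.zeros(((v1-v0)*S,(u1-u0)*S),np.uint8)
    for L in parts:
        q=(proj(c,T(p[0],p[1],p[2],L,p[3]))-[u0,v0]+.5)*S-.5
        h=cv2.convexHull(q.astype(np.float32)); cv2.fillConvexPoly(im,np.round(h*16).astype(np.int32),255,cv2.LINE_8,4)
    a=cv2.resize(im,(u1-u0,v1-v0),interpolation=cv2.INTER_AREA).astype(float)/255
    return cv2.GaussianBlur(a,(0,0),.8)
def soft(c,win):
    u0,v0,u1,v1=win; im=c["color"][v0:v1,u0:u1].astype(float)
    r=im[...,2]-im[...,0]; 
    tot=im.sum(-1)+1
    return np.clip((r/tot-.12)/.35,0,1)
def fit(views,parts,p0,free,ignore=None):
    ms=[]
    for c,win in views:
        m=soft(c,win); m=(m>.5).astype(float); m=cv2.GaussianBlur(m,(0,0),.8); w=np.ones_like(m)
        if ignore is not None: w=ignore(c,win,w)
        ms.append((c,win,m,w))
    p0=np.array(p0,float); sc=np.array([.002,.002,1.,.002])
    def f(x):
        p=p0.copy(); p[free]+=x*sc[free]
        return sum(((render(c,parts,p,win)-m)**2*w).sum() for c,win,m,w in ms)
    n=len(free); sim=np.vstack([np.zeros(n),np.eye(n)])
    r=minimize(f,np.zeros(n),method='Nelder-Mead',options=dict(initial_simplex=sim,xatol=.02,fatol=.01))
    p=p0.copy(); p[free]+=r.x*sc[free]; return p,r.fun,f(np.zeros(n))
E
python3 - <<'E'
from fit import *
s0=np.load("side0.npy",allow_pickle=True).item(); t0=np.load("top0.npy",allow_pickle=True).item()
bs=(192,122,278,162); bt=(104,140,182,250)
b0=(.5564,.3014,-6.87,0)
print('base side',fit([(s0,bs)],BASE,b0,[0,1,2])); print('base top',fit([(t0,bt)],BASE,b0,[0,1,2])); 
c0=(.5565,-.299,-4.2,0)
ig=lambda c,win,w:w
print('cov side0',fit([(s0,(215,245,355,332))],COV+[BAR],c0,[0,1,2])); print('cov top0',fit([(t0,(345,145,415,250))],COV+[BAR],c0,[0,1,2]))
c=cap("side"); np.save("sideC.npy",c,allow_pickle=True)
st=ctrl.get_state()['ee_pos']; cc=(st[0],st[1],-6.87,st[2]-.0796); print(cc)
def ig(c,win,w):
    w=w.copy(); w[:10]=0; return w   # ignore upper rows (bar, finger)
win=(185,72,282,121); print('cov now',fit([(c,win)],COV,cc,[0,1,2],lambda c,w_,w:np.where(np.arange(w.shape[0])[:,None]<8,0*w,w)), fit([(c,win)],COV,cc,[0,1,2,3],lambda c,w_,w:np.where(np.arange(w.shape[0])[:,None]<8,0*w,w)))
m=soft(c,win); cv2.imwrite("pics/m.png",cv2.resize((m>.5).astype(np.uint8)*255,None,fx=6,fy=6,interpolation=0))
E
```

```text
base side (array([ 0.55793643,  0.30526166, -8.41973722,  0.        ]), np.float64(130.83700869200206), np.float64(139.18319389967272))
base top (array([ 0.55532556,  0.30413904, -6.9958365 ,  0.        ]), np.float64(1849.9536138495405), np.float64(1857.0267987758066))
cov side0 (array([ 0.5579093 , -0.29865425, -5.09349979,  0.        ]), np.float64(184.59555558733632), np.float64(207.98351940853502))
cov top0 (array([ 0.56210246, -0.30378292, -6.24940869,  0.        ]), np.float64(730.7393991205972), np.float64(765.8204579181479))
(np.float64(0.5558522228322809), np.float64(0.30056377345053575), -6.87, np.float64(0.13986115419156744))
cov now (array([ 0.55999178,  0.31306642, -7.45189069,  0.13986115]), np.float64(30.33331089246333), np.float64(113.81892909858598)) (array([ 0.56330576,  0.34092752, -7.08038989,  0.12703022]), np.float64(11.317791067811102), np.float64(113.81892909858598))
```

View pics/m.png

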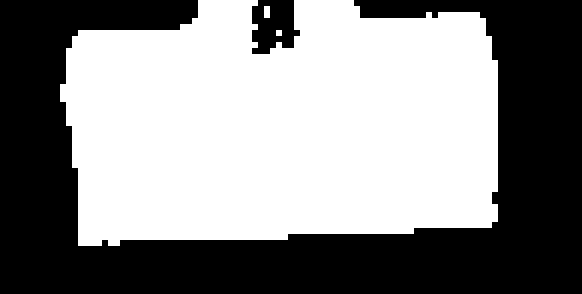

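Run:
```python
from fit import *
def line(P,name):
    # fit y=a+b*x robust
    v=cv2.fitLine(P[:,:2].astype(np.float32),cv2.DIST_HUBER,0,.001,.001).ravel(); 
    yaw=np.degrees(np.arctan2(v[1],v[0])); yaw=(yaw+90)%180-90
    n=np.array([-np.sin(np.radians(-6.87)),np.cos(np.radians(-6.87))]); print(name,len(P),'yaw',yaw.round(2),'offset n.(p)-n.c0',np.median(P[:,:2]@n).round(4),'x range',np.percentile(P[:,0],[1,99]).round(4))
n=np.array([np.sin(np.radians(6.87)),np.cos(np.radians(6.87))])
print('n.base',np.array([.5564,.3014])@n,'n.tcp',ctrl.get_state()['ee_pos'][:2]@n)
s0=np.load("side0.npy",allow_pickle=True).item(); sC=np.load("sideC.npy",allow_pickle=True).item()
def get(c,win,z0,z1):
    W=cloud(c); u0,v0,u1,v1=win; return W[v0:v1,u0:u1].reshape(-1,3),(z0,z1)
W=cloud(s0)[122:162,192:278].reshape(-1,3)
for z0,z1 in ((.003,.013),(.02,.033)):
    P=W[(W[:,2]>z0)&(W[:,2]<z1)]
    q=P[:,:2]@n; P=P[q<.375-.035+.0-.0 if False else q<np.array([.5564,.3014])@n-.036]; line(P,('base',z0))
W=cloud(sC)[72:121,185:282].reshape(-1,3); 
P=W[(W[:,2]>.15)&(W[:,2]<.205)]; P=P[P[:,:2]@n<np.array([.5564,.3014])@n-.036]; line(P,'cover front')
P=W[(W[:,2]>.208)&(W[:,2]<.222)]; print('cover top z',np.median(P[:,2])); line(P,'covertop'); print(cv2.minAreaRect((P[:,:2]*1000).astype(np.float32)))
# cover resting
W=cloud(s0)[245:332,215:355].reshape(-1,3); n2=np.array([np.sin(np.radians(4.2)),np.cos(np.radians(4.2))]); P=W[(W[:,2]>.01)&(W[:,2]<.065)]; P=P[P[:,:2]@n2<np.array([.5565,-.299])@n2-.036]; print('rest front offset',np.median(P[:,:2]@n2)-np.array([.5565,-.299])@n2,np.median(P[:,:2]@n2)-np.array([.5563,-.2998])@n2); line(P,'rest')
```

```text
n.base 0.3657908885814533 n.tcp 0.36489514257701877
('base', 0.003) 239 yaw -7.53 offset n.(p)-n.c0 0.3097 x range [0.4418 0.6747]
('base', 0.02) 238 yaw -7.04 offset n.(p)-n.c0 0.3239 x range [0.4572 0.6456]
cover front 1342 yaw -7.05 offset n.(p)-n.c0 0.3179 x range [0.4514 0.6495]
cover top z 0.21524124759129049
covertop 896 yaw -5.1 offset n.(p)-n.c0 0.3449 x range [0.4539 0.6553]
((555.7928466796875, 299.81817626953125), (101.11177062988281, 203.66563415527344), 82.36593627929688)
rest front offset -0.04902202074997941 -0.048209521528774335
rest 2267 yaw -4.63 offset n.(p)-n.c0 -0.2793 x range [0.4533 0.6525]
```

The side-camera depth agrees: base and cover centrelines within 0.3 mm, and both at yaw −7.0°. Lowering.

Call:
step_arm(plan=[[[0.05,0.1,0,0.01,0],[0.05,0.2,0,0.01,0],[0.05,0.3,0,0.01,0],[0.05,0.4,0,0.01,0],[0.05,0.5,0,0.01,0],[0.05,0.6,0,0.01,0],[0.05,0.7,0,0.01,0],[0.05,0.8,0,0.01,0],[0.05,0.88,0,0.01,0],[0.05,0.93,0,0.01,0]]])

```text
t: 52.05
ee_pos: [0.556, 0.3008, 0.1256]
tcp_rot: [0.529, -0.469, 0.529, 0.469]
force: [0.1, 0.3, -1.2]
opening: 0.0154
```

```bash
python3 go.py .5564 .3014 .0956 173.1
python3 - <<'E'
from h import *
c=cap("side"); save(c,"pics/s15.png",(180,80,290,170),7)
E
```

```text
t 52.05 pos [0.556  0.3008 0.1256] yawY 173.12 F [ 0.1  0.3 -1.2] open 0.0154
shift/0.1 [ 0.3   -0.004  0.007] turn/30 0.001 j7 0.52
```

View pics/s15.png

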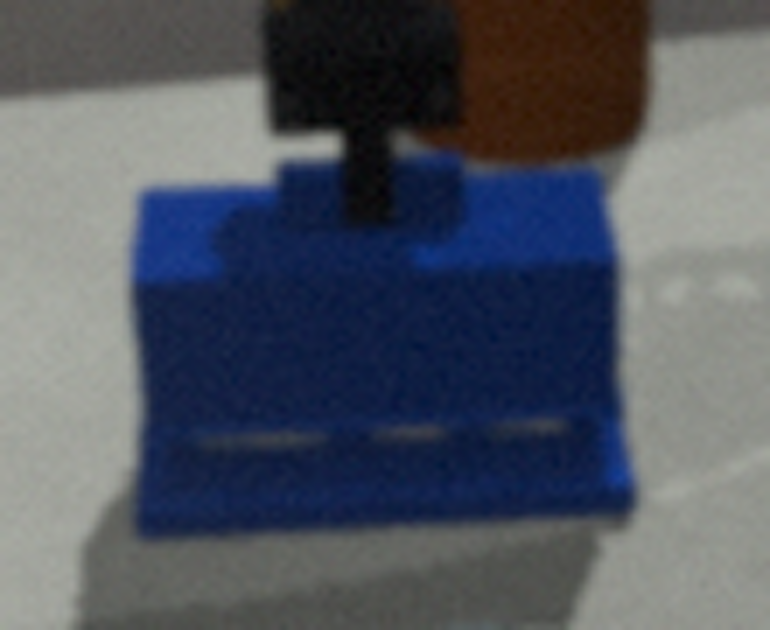

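Call:
step_arm(plan=[[[0.05,0.02,0,0.01,0],[0.05,0.04,0,0.01,0],[0.05,0.06,0,0.01,0],[0.05,0.08,0,0.01,0],[0.05,0.1,0,0.01,0],[0.05,0.11,0,0.01,0],[0.05,0.12,0,0.01,0],[0.05,0.13,0,0.01,0],[0.05,0.14,0,0.01,0],[0.05,0.14,0,0.01,0]]])

```text
t: 53.1
ee_pos: [0.5562, 0.3019, 0.1124]
tcp_rot: [0.529, -0.469, 0.529, 0.469]
force: [-0.3, -0.3, -2.5]
opening: 0.0158
```

```bash
python3 go.py .5564 .3014 .0956 173.1
```

```text
t 53.1 pos [0.5562 0.3019 0.1124] yawY 173.12 F [-0.3 -0.3 -2.5] open 0.0158
shift/0.1 [ 0.168 -0.003 -0.004] turn/30 0.001 j7 0.51
```

The lip is below the wall tops with no contact force. Continuing slowly.

Call:
step_arm(plan=[[[0.05,0.01,0,0,0],[0.05,0.02,0,0,0],[0.05,0.03,0,0,0],[0.05,0.04,0,0,0],[0.05,0.05,0,0,0],[0.05,0.06,0,0,0],[0.05,0.07,0,0,0],[0.05,0.08,0,0,0],[0.05,0.09,0,0,0],[0.05,0.1,0,0,0]]])

```text
t: 54.1
ee_pos: [0.5574, 0.3026, 0.1043]
tcp_rot: [0.53, -0.469, 0.528, 0.469]
force: [0.8, -1.0, 5.8]
opening: 0.0155
```

```bash
python3 go.py .5564 .3014 .0956 173.1
```

```text
t 54.1 pos [0.5574 0.3026 0.1043] yawY 173.09 F [ 0.8 -1.   5.8] open 0.0155
shift/0.1 [ 0.087  0.009 -0.013] turn/30 -0.0 j7 0.5
```

Call:
step_arm(plan=[[[0.05,0.01,0,0,0],[0.05,0.02,0,0,0],[0.05,0.03,0,0,0],[0.05,0.04,0,0,0],[0.05,0.05,0,0,0],[0.05,0.06,0,0,0],[0.05,0.07,0,0,0],[0.05,0.08,0,0,0],[0.05,0.09,0,0,0],[0.05,0.1,0,0,0]]])

```text
t: 55.1
ee_pos: [0.5559, 0.3022, 0.0953]
tcp_rot: [0.529, -0.47, 0.529, 0.469]
force: [-16.0, -10.0, 34.1]
opening: 0.0154
```

```bash
python3 go.py .5564 .3014 .0956 173.1
python3 - <<'E'
from h import *
c=cap("side"); save(c,"pics/s16.png",(180,80,290,170),7)
E
```

```text
t 55.1 pos [0.5559 0.3022 0.0953] yawY 173.13 F [-16.  -10.   34.1] open 0.0154
shift/0.1 [-0.003 -0.006 -0.007] turn/30 0.001 j7 0.5
```

View pics/s16.png

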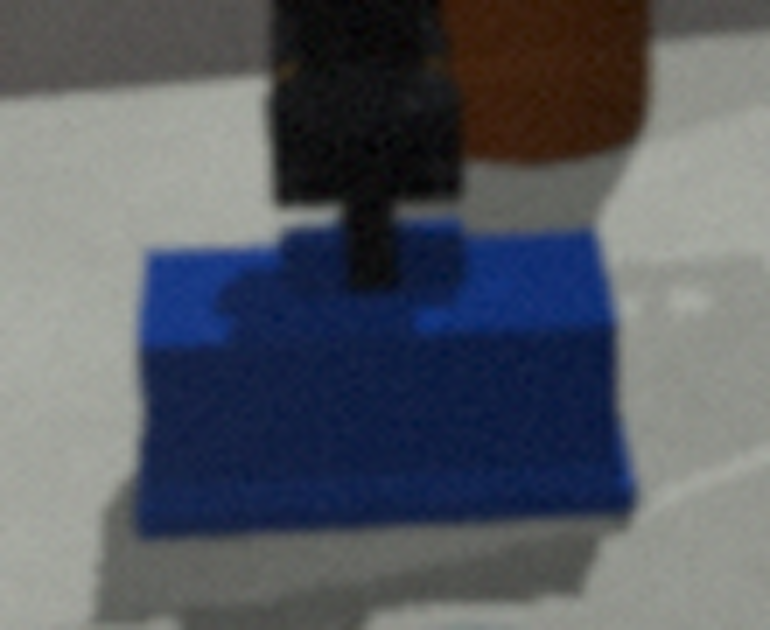

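The TCP is at 0.0953, against 0.0956 predicted for home, with 34 N on the stop. I'll relieve the load, release and retreat.

Call:
step_arm(plan=[[[0.05,-0.01,0,0,0],[0.05,-0.02,0,0,0],[0.05,-0.03,0,0,0],[0.05,-0.03,0,0,0],[0.3,-0.03,0,0,0],[0.5,-0.03,0,0,0],[0.6,-0.03,0,0,0],[0.7,-0.03,0,0,0],[0.8,-0.03,0,0,0],[0.8,-0.03,0,0,0]]])

```text
t: 56.15
ee_pos: [0.5563, 0.3019, 0.0955]
tcp_rot: [0.529, -0.469, 0.529, 0.469]
force: [1.0, -0.3, -0.6]
opening: 0.0558
```

Call:
step_arm(plan=[[[0.8,-0.1,0,0,0],[0.8,-0.2,0,0,0],[0.8,-0.3,0,0,0],[0.8,-0.4,0,0,0],[0.8,-0.5,0,0,0],[0.8,-0.6,0,0,0],[0.8,-0.7,0,0,0],[0.8,-0.8,0,0,0],[0.8,-0.9,0,0,0],[0.8,-1,0,0,0]]])

```text
t: 57.15
ee_pos: [0.5562, 0.302, 0.1964]
tcp_rot: [0.529, -0.469, 0.529, 0.469]
force: [-0.2, 0.1, -0.1]
opening: 0.0697
```

Call:
step_arm(plan=[[[0.8,0,0,-0.1,0],[0.8,0,0,-0.2,0],[0.8,0,0,-0.3,0],[0.8,0,0,-0.4,0],[0.8,0,0,-0.5,0],[0.8,0,0,-0.6,0],[0.8,0,0,-0.7,0],[0.8,0,0,-0.8,0],[0.8,0,0,-0.9,0],[0.8,0,0,-1,0]]])

```text
t: 58.15
ee_pos: [0.5442, 0.2019, 0.1955]
tcp_rot: [0.529, -0.469, 0.529, 0.469]
force: [0.1, -0.5, 0.0]
opening: 0.0697
```

Call:
step_arm(plan=[[[0.8,0,0,-0.1,0],[0.8,0,0,-0.2,0],[0.8,0,0,-0.3,0],[0.8,0,0,-0.4,0],[0.8,0,0,-0.5,0],[0.8,0,0,-0.6,0],[0.8,0,0,-0.7,0],[0.8,0,0,-0.8,0],[0.8,0,0,-0.9,0],[0.8,0,0,-1,0]]])

```text
t: 59.15
ee_pos: [0.5322, 0.1026, 0.1956]
tcp_rot: [0.529, -0.469, 0.529, 0.469]
force: [0.9, -0.4, 0.7]
opening: 0.0696
```

Call:
step_arm(plan=[[[0.8,0,0,-0.1,0],[0.8,0,0,-0.2,0],[0.8,0,0,-0.3,0],[0.8,0,0,-0.4,0],[0.8,0,0,-0.5,0],[0.8,0,0,-0.6,0],[0.8,0,0,-0.7,0],[0.8,0,0,-0.8,0],[0.8,0,0,-0.9,0],[0.8,0,0,-1,0]]])

```text
t: 60.15
ee_pos: [0.5202, 0.0032, 0.1955]
tcp_rot: [0.529, -0.469, 0.529, 0.469]
force: [0.0, 1.0, -0.7]
opening: 0.0694
```

Run:
```python
from meas import *
c=cap("side"); save(c,"pics/s17.png")
W=cloud(c)[95:150,198:275].reshape(-1,3); P=W[(W[:,2]>.082)&(W[:,2]<.1)]; print('top z side',np.median(P[:,2]),len(P))
c=cap("top"); save(c,"pics/t17.png"); W=cloud(c)
hsv=cv2.cvtColor(c["color"],cv2.COLOR_RGB2HSV); blue=(hsv[...,0]>105)&(hsv[...,0]<130)&(hsv[...,1]>150)
v,u=np.mgrid[:384,:512]; P=W[blue&(u>80)&(u<185)&(v>130)&(v<255)]
Q=P[(P[:,2]>.08)&(P[:,2]<.1)]; print('top z',np.median(Q[:,2]),rect(Q))
a=np.c_[Q[:,:2]-Q[:,:2].mean(0),np.ones(len(Q))]; print('plane tilt mm/mm',np.linalg.lstsq(a,Q[:,2],rcond=None)[0])
Q=P[(P[:,2]>.108)]; print('bar z',np.median(Q[:,2]),rect(Q))
f=1/1.5
blobs(c,{'OL':(438*f,216*f,17,.066,.09),'os':(441*f,364*f,13,.06,.09)})
```

```text
top z side 0.09112086247378792 641
top z 0.09060561522417973 ((555.0048217773438, 300.34051513671875), (95.60613250732422, 200.20664978027344), 83.06624603271484)
plane tilt mm/mm [ 0.00015319 -0.00091536  0.09061666]
bar z 0.11846784960148066 ((457.9847412109375, 166.77139282226562), (383.54119873046875, 73.8302001953125), 53.79798889160156)
OL 22 mean [ 0.6871 -0.0968  0.0748] circ 684.0 -93.1 15.8 zmax 0.077
os none
```

View pics/s17.png

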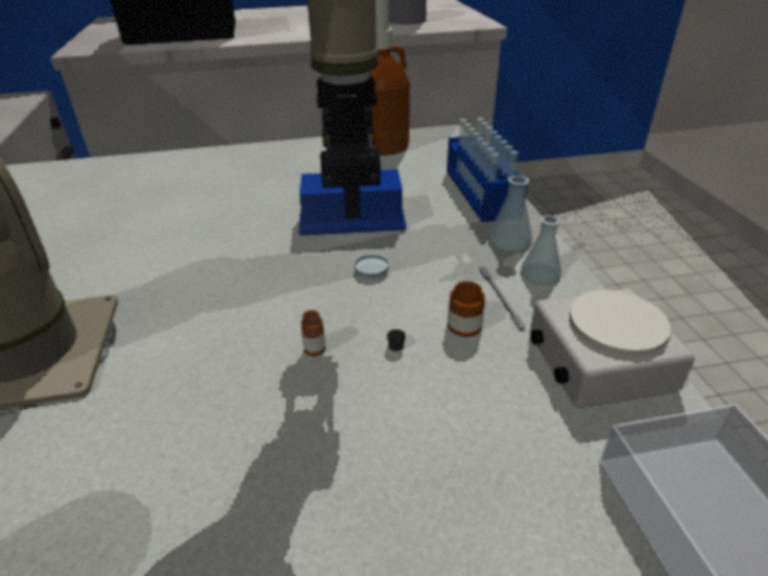

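View pics/t17.png

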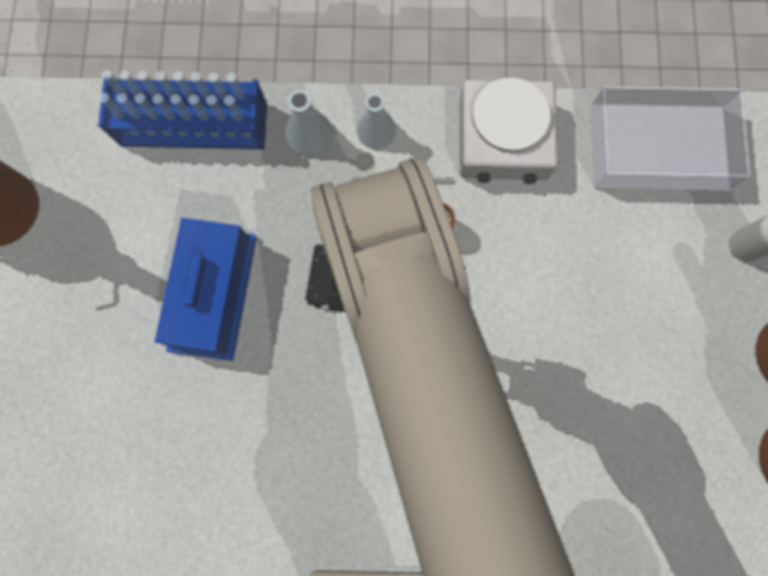

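The cover top reads z = 0.0906–0.0911, against 0.090 expected, and it is level. The bar is at 0.118, as expected. The open jars are at their original side-view pixels, (312,332) and (467,310). Handing in.

```bash
python3 -c "
from bench import ctrl
print(ctrl.hand_in())"
```

```text
the job is handed in; nothing more can be done
None
```

I packed the three capped jars upright in the base, with the large one in the big cell and one small jar in each small cell. I then put the cover on, pushed it home, released it and backed the arm away, handing in at about 60 s of the 112 s.

**Cover:** With the cover down, the tool height read 0.0953 m, against 0.0956 m predicted for fully home. The cover's top face then measured 90.6 mm (top camera) and 91.1 mm (side camera), against 90 mm expected. It was level to about 0.1 mm over its length. I pressed to 34 N on the stop before releasing, more than the 5–10 N needed but under the 40 N limit.

**Jars:** All three were upright in their cells before the cover went on. I could not see them afterwards. The open jars look unmoved in the side view; the arm hid them from the top camera, so its depth check of them failed (only part of the large one measured, the small one not found).

**Disagreements:** A silhouette fit of the base and cover gave poor, inconsistent results, so I dropped it. I relied on depth measurements instead, which agreed to within about 1 mm.

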